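Clamp the pasta machine to the T-track board

ROBOT

A 7-joint arm with a two-finger parallel gripper is mounted at the origin on the work surface. World frame = base frame: x ahead of the robot, y to its left, z up, the work surface at z = 0. Lengths are in mm, angles in rad, forces in N, time in s.
With the tool pointing down it reaches from about 400 to 850 mm from the base axis. Payload 10.4 kg.
Tool frame: the origin (TCP) lies at the very end of the fingers, on their centre line; the grasp point (between the pads) lies 19 mm behind it (manip.grasp_offset is the distance from the TCP to the grasp point, in mm); z points along the fingers, y is the line along which they close (so a half turn about z gives the same grasp; the last joint's range is limited). The gripper opens to 87 mm and grips with 3 to 60 N. Pads are 19 mm wide; open, the fingers measure 117 mm over their backs; the gripper's body (75 mm by 190 mm) begins 51 mm behind the grasp point.
Start: joints at [-1.346, 0.332, -0.065, 1.46, 0.022, 1.35, -0.088], TCP at [153.28, 605.935, 222.576] pointing down, gripper open.
Joint ranges: [-2.6, 2.6], [-0.5, 2.12], [-1.47, 1.34], [0.16, 2.42], [-1.27, 4.41], [0.06, 2.06], [-2.6, 2.6]. Speed limits (rad/s): [2.22, 2.22, 2.79, 2.79, 3.14, 3.14, 3.14].

INTERFACE

Orientations are given as a unit quaternion [w, x, y, z].
In Python, from rig import status, vision, manip gives the robot as it stands.
- The arm moves only by the tool send_rows, never from a script. Its argument "deltas" is a list of rows, each an object of numbers: "wx", "wy", "wz": the turn, a rotation vector about the tool's x, y, z in rad; "dx", "dy", "dz": the shift along the tool's x, y, z in cm; "grip": the gripper command: -1 is fully open, 1 is shut, values between are in proportion. A call has 1 to 20 rows; each row shifts and turns the commanded pose from where the row before left it, along the tool's axes as they then stand; what a row does not reach is not made up. A row lasts 1/10 s, in which the tool goes at most 50 mm and 8.59 degrees, less where a joint would pass 70% of its speed; a pose out of reach is approached as far as the arm can. A call is refused whole if a number of a shift passes 5 or a number of a turn 0.15, either way. A call with a gripper value outside its range is refused whole. The fingers move at their own pace and stop on an object; the grip force is fixed at half the most. Time passes only in rows, so rows that do not move let the fingers close. It gives the time, the measured TCP pose, the force, the opening and the grip force at its end, in the units of the state.
- status.state(): the state, without advancing time (a new reading comes with each control period).
- vision.snapshot(name): name is "scene" or "top"; returns a dict with "image" (420x560x3 uint8, red, green, blue), "depth" (420x560 float32, mm along the optical axis (not along the pixel's ray), 0 where there is no reading), "vertical_fov" (degrees; the focal length in pixels is half the picture's height over the tangent of half this angle, whatever the lens; pixels are square), "cx", "cy" (the principal point, pixels), "R" (3x3) and "t" (3): a world point X has camera coordinates R X + t. Camera axes: x right, y down, z forward; pixel columns grow to the right and rows downward; lengths in mm; the calibration is good to about 2 mm. A picture is of the moment at which its call begins.
- manip.job_done(): hands the job in; it is judged then, once.
The state is a dict: "t": time; "joint_positions": joint angles; "qd": joint speeds; "effort": joint torques, N m; "ee_pos": TCP position; "ee_rot": TCP orientation; "force": force on the tool from outside, world axes, zero at the start; "wrist_torque": the same for the moment, N m; "gripper_width": opening from 0.0 (shut) to 1.0 (fully open); "grip_force": force on a finger pad.
Only numpy, scipy, OpenCV 4.12 (cv2) and the standard library are available. Lean on these libraries where they do the work, as an engineer would, in place of code of your own. Each camera call takes 0.05 s, during which the arm holds its last target. There are 200 camera calls.

TASK

Fix the pasta machine to the prep board with the red-knobbed T-bolt from the wooden rack: lower the bolt's head lengthwise into the board's slot in front of the machine's forked foot, slide it fully home into the fork, and turn the knob clockwise so that the head swings square under the slot's lips and the knob then tightens down hand-tight on the foot. Do not shove the machine or overtighten, leave the spare bolt, the mug and the pepper mill where they are, and let go at the end.

Things in the scene. Friction and masses are not known exactly. Their poses are not given: they have to be found in the camera images.
- bolt: Red-knobbed T-bolt, 0.2 kg, upright in one of the rack's two pockets (which one varies). Origin: centre of the head's underside; z up the stud, x along the head (a half turn is the same). Head 32 (x) x 20 (y) x 6 high; neck and stud 11 diameter. Two opposite head corners are cut back so that it can swing clockwise under the slot's lips.
- bolt_mark (a point): Top of the stud, 83 above the bolt's origin: a yellow bar 18 x 4 x 3 parallel to the head's long side (x). Below it the square red knob, 28 x 28 x 22 high, to be gripped from above; its sides start parallel to the bolt's x and y, its middle 59 to 65 above the bolt's origin (varies, not measured). Under it a steel collar: hub 22 diameter x 18, flange 32 diameter x 4.
- knob_axis (a point): On the bolt's axis, 45 above its origin. Turned clockwise (from above) the knob runs down the stud 5 mm per rad (the hand must follow, else it loads the thread) at 0.15 to 0.2 N m, so a free bolt turns along until its head stops. With collar on foot and head on lips torque rises 0.005 N m per N of clamping: a rise of 0.08 to 0.18 is hand-tight; 60 N damages. Grip sprung on nut, 3 N m/rad.
- board: Fixed wooden prep board 540 (x) x 210 (y) x 22 high with an aluminium T-slot along its whole x axis at y = 0. Origin: centre of the underside. The slot's mouth is 23 wide, its lips 8 thick.
- slot (a point): Middle of the slot's mouth, at the board's top, 22 above its underside; x along the slot. Below the lips (8 thick) the undercut is 33 wide and 8 high, its floor 16 below this point. The head passes the mouth only lengthwise (within 0.08 rad); turned clockwise it stops by itself on the undercut's walls after 85 to 100 degrees, square to the slot.
- machine: Steel and red pasta machine, about 2.8 kg, loose on the board across the slot; a push of 10 to 25 N shoves it. Origin: underside of its forked foot plate (on the board's top), where the bolt's axis lies when home in the fork; x points along the slot from the fork's mouth into the machine. Housing 200 wide, 120 high, from x = 95 on.
- fork (a point): Same point as the machine's origin but on top of the foot plate, 8 higher. Foot 60 wide, 8 thick; fork gap 18 wide, prong ends at x = -22, flat fork root at x = +6: the bolt's neck touches it with its axis at x = +0.5.
- rack: Fixed light wooden rack 170 (x) x 54 (y) x 32 high, origin centre of the underside. Two pockets 36 (x) x 23 (y) x 20 deep at x = -45 and +45, floor 12 above the underside; the bolts' heads stand in them, long side along the rack.
- spare: Spare T-bolt of the same shape with a black knob, in the rack's other pocket; origin centre of the underside of its head. To be left in place.
- mug: Blue mug, 82 diameter, 95 high, origin centre of the underside. To be left alone.
- pepper_mill: Wooden pepper mill, 54 diameter, 170 high, origin centre of the underside. To be left alone.
There are look-alikes about, which are no part of the job. Leave any blue look-alike of the bolt alone.

How it is judged (in metres and radians):
On the way, in this order (a step that is already met when the one before it is completed fails the run):
1. the bolt's head is down in the board's slot, below the lips (z of bolt in the frame of board between 0.003 and 0.0105 m and y of bolt in the frame of board between -0.006 and 0.006 m and angle between bolt's own z axis and vertical below 0.2 rad), for 0.1 s.
2. the bolt stands home in the fork with its head turned square to the slot (x of bolt in the frame of machine above -0.005 m and angle between the x axis of bolt and the y axis of board, either way round below 0.35 rad and z of bolt in the frame of board below 0.0105 m), for 0.1 s.
At the end, for the whole second after the job is handed in: The red-knobbed bolt stands upright (7 deg), head square to the slot (20 deg) and drawn up against the lips (within 0.8 mm), neck home in the fork (at most 5 mm short), collar clamping the foot with at least 12 N, at rest, released; machine within 8 mm of its start (all of step 2 and z of bolt in the frame of board above 0.0072 m and angle between bolt's own z axis and vertical below 0.12 rad and contact force between bolt and machine above 12 N and linear speed of bolt below 0.01 m/s and distance of machine from where it was at the start of the episode below 0.008 m); the robot touches nothing.
It fails at once if the machine is shoved more than 8 mm (distance of machine from where it was at the start of the episode above 0.008 m).
It fails at once if the bolt is overtightened or rammed: bolt and machine press on each other with over 60 N (contact force between bolt and machine above 60 N).
It fails at once if the robot presses on the machine with over 20 N (contact force between any of the fingers, the arm and machine above 20 N).
It fails at once if the spare bolt is taken out or knocked (moved more than 20 mm) (distance of spare from where it was at the start of the episode above 0.02 m).
It fails at once if the mug or the pepper mill is moved more than 20 mm (distance of any of mug, pepper_mill from where it was at the start of the episode above 0.02 m).
It also fails if it takes over 67 s, if anything falls off the work surface, if the arm or the gripper's body presses on something with over 40 N, if the wrist force passes 120 N, or if a joint passes its speed limit or range.

## Working session

There is one attempt and no reset: what is moved stays moved. The work goes in short steps, Python scripts to look and compute and a tool call to move; the robot and the scene stay as the last step left them, time stands still between calls to the robot, and variables do not carry over. Pictures are saved under pics/ and viewed, at most 13 in all, crops included, and the job is handed in when it is done.

Besides the shell and the picture viewer there is one more tool, called after "Call:" as name([rows], argument=value, ...), one row to a line, values as JSON. send_rows: Moves the arm, as the interface text tells. Its arguments: {"type":"object","properties":{"deltas":{"type":"array","items":{"type":"object","properties":{"wx":{"type":"number"},"wy":{"type":"number"},"wz":{"type":"number"},"dx":{"type":"number"},"dy":{"type":"number"},"dz":{"type":"number"},"grip":{"type":"number"}}}}},"required":["deltas"]}

```bash
mkdir -p pics; ls; cat > h.py <<'E'
import numpy as np, cv2
from rig import status, vision, manip
def snap(n):
    s=vision.snapshot(n); s['f']=s['image'].shape[0]/2/np.tan(np.radians(s['vertical_fov'])/2); return s
def save(n,im,sc=1): cv2.imwrite('pics/'+n,cv2.resize(im[:,:,::-1],None,fx=sc,fy=sc,interpolation=cv2.INTER_CUBIC))
def ray(s,u,v,z):
    R=np.array(s['R']);t=np.array(s['t']);c=-R.T@t
    d=R.T@np.array([(u-s['cx'])/s['f'],(v-s['cy'])/s['f'],1]); return c+d*(z-c[2])/d[2]
def proj(s,X):
    p=np.array(s['R'])@np.array(X)+np.array(s['t']); return p[:2]/p[2]*s['f']+[s['cx'],s['cy']]
def cloud(s):
    d=s['depth'];v,u=np.mgrid[:d.shape[0],:d.shape[1]]
    P=np.stack([(u-s['cx'])/s['f']*d,(v-s['cy'])/s['f']*d,d],-1)-np.array(s['t']); return P@np.array(s['R'])
E
python3 - <<'E'
from h import *
for n in('top','scene'):
    s=snap(n); save(n+'0.png',s['image'],1.4); R=np.array(s['R']);print(n,-R.T@s['t'],R.round(3).tolist(),s['f'],s['cx'],s['cy'])
    np.save(n+'.npy',s,allow_pickle=True)
print(status.state())
E
```

```text
pics
top [ 373.87361092 -227.12681968 1048.54008503] [[0.0, -1.0, -0.024], [-0.984, 0.004, -0.179], [0.179, 0.024, -0.984]] 451.6776648933368 275.8936906402883 213.05222749028732
scene [1208.87038958 -144.64548045  908.09375542] [[-0.106, 0.994, 0.015], [0.77, 0.092, -0.631], [-0.629, -0.055, -0.775]] 483.4735852686004 280.34331021780145 207.08759907854648
{'t': 0.1, 'joint_positions': array([-1.34561667,  0.33283504, -0.06469536,  1.46086751,  0.02160413,
        1.34985964, -0.08851256]), 'qd': array([ 7.26023874e-05, -6.63625325e-04,  1.77026020e-03, -7.19676343e-04,
        1.04353810e-03,  6.60796803e-04,  6.38910665e-04]), 'effort': array([ 1.19663509e-03, -6.24539638e+01,  2.43509287e-02, -3.90718639e+01,
       -6.14207634e-02,  3.65872588e-02,  3.68616634e-05]), 'ee_pos': array([153.20609893, 605.58188869, 221.812149  ]), 'ee_rot': array([-4.82302201e-05,  1.23571437e-01,  9.92335475e-01, -6.35174770e-04]), 'force': array([0.41077145, 0.21398221, 0.70878233]), 'wrist_torque': array([-0.03541889, -0.03350546, -0.08417   ]), 'grip_force': 0.0, 'gripper_width': 0.9987358600098598}
```

View pics/top0.png

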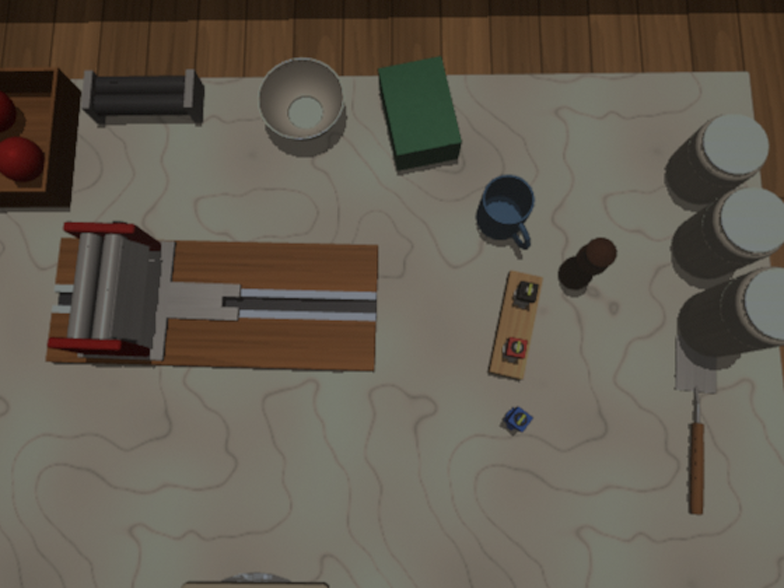

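View pics/scene0.png

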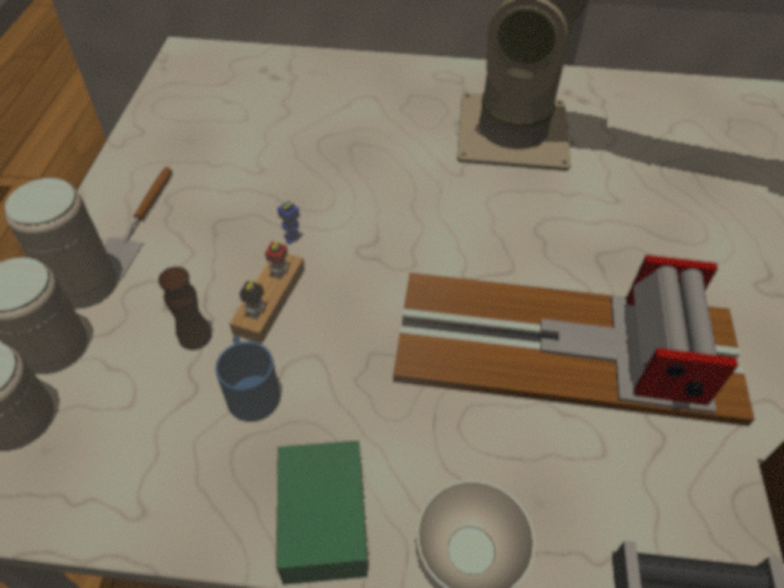

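Scaled top view: the red-knob bolt is at (516,348), the spare (black) at (527,292), and the blue look-alike at (517,419), outside the rack. The fork mouth is near (225,302), with the slot running horizontally and the machine on the left. The red one in the rack's pocket fits the description, and I'll check it in a crop along with the measurements.

```bash
python3 - <<'E'
from h import *
T=np.load('top.npy',allow_pickle=True).item(); S=np.load('scene.npy',allow_pickle=True).item()
def yel(s):
    h=cv2.cvtColor(s['image'],cv2.COLOR_RGB2HSV)
    m=cv2.inRange(h,(22,110,60),(36,255,255)); n,l,st,c=cv2.connectedComponentsWithStats(m)
    out=[]
    for i in range(1,n):
        if st[i,4]>=6:
            v,u=np.where(l==i); w=np.stack([ray(s,a,b,96)[:2] for a,b in zip(u,v)]); d=np.linalg.svd(w-w.mean(0))[2][0]
            out.append((c[i].round(1),st[i,4],ray(s,*c[i],96).round(1),round(np.degrees(np.arctan2(d[1],d[0])),1)))
    return out
for s in(T,S):
    for o in yel(s):print(o)
    print()
P=cloud(T)
for (u,v) in [(516,348),(527,292),(517,419),(350,262),(220,302),(100,262),(190,290),(190,310)]: print((u,v),P[int(v/1.4),int(u/1.4)].round(1))
a=T['image'][180:320,340:440]; b=T['image'][165:270,30:280]
save('crop1.png',a,4); save('crop2.png',b,3.2)
E
```

```text
(array([378.1, 206.2]), np.int32(13), array([ 561.4, -422.5,   96. ]), np.float64(168.4))
(array([369.9, 247.6]), np.int32(13), array([ 472.6, -401.9,   96. ]), np.float64(168.3))
(array([372., 299.]), np.int32(13), array([ 366.3, -402.3,   96. ]), np.float64(147.1))

(array([195.6, 175.5]), np.int32(14), array([ 480.3, -404.2,   96. ]), np.float64(-15.2))
(array([177.6, 203.6]), np.int32(20), array([ 566.5, -425.1,   96. ]), np.float64(-10.8))

(516, 348) [ 472.  -398.3   93.6]
(527, 292) [ 557.7 -418.3   94.4]
(517, 419) [ 366.2 -398.5   82.7]
(350, 262) [ 623.2 -141.5   20.9]
(220, 302) [555.1  70.7  34.1]
(100, 262) [602.7 236.4 113.9]
(190, 290) [574.9 124.2  29.7]
(190, 310) [541.8 121.9  31. ]
```

View pics/crop1.png

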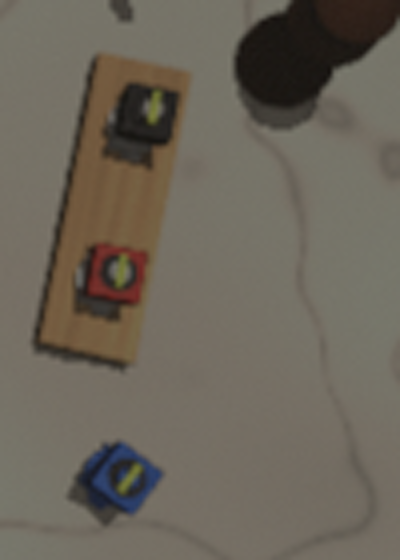

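View pics/crop2.png

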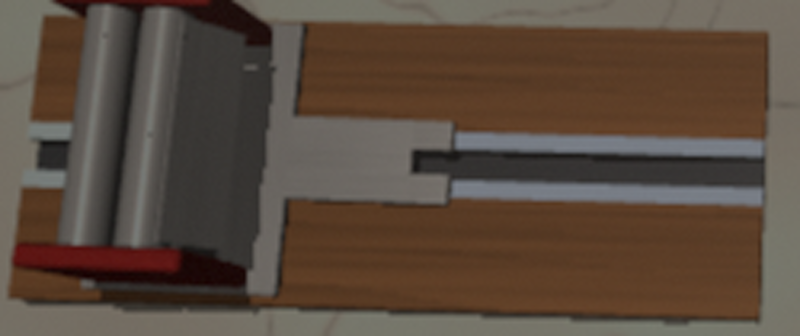

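The crop confirms it: the red bolt stands in the near pocket at crop (120,270), its yellow bar parallel to the rack. The blue one stands free at (127,475) and the black spare is at (150,105). Next I'll measure the slot and fork edges.

```bash
python3 - <<'E'
from h import *
T=np.load('top.npy',allow_pickle=True).item()
g=cv2.cvtColor(T['image'],cv2.COLOR_RGB2GRAY).astype(float)
A=[];B=[]
def sub(p,i): # half-level crossing index between i,i+1.. using gradient centroid
    d=np.abs(np.diff(p[i-2:i+4])); return i-2+0.5+(d*np.arange(len(d))).sum()/d.sum()
for u in range(178,264,4):
    p=g[200:235,u]; d=np.diff(p)
    i=int(np.argmin(d[5:20]))+5; j=int(np.argmax(d[i:i+14]))+i
    va,vb=200+sub(p,i),200+sub(p,j); A.append(ray(T,u,va,22)[:2]);B.append(ray(T,u,vb,22)[:2])
A=np.array(A);B=np.array(B)
for Q in(A,B):
    c=np.polyfit(Q[:,1],Q[:,0],1); print('edge x=a*y+b',c,'resid',np.std(Q[:,0]-np.polyval(c,Q[:,1])))
print('width',(A[:,0]-B[:,0]).round(1))
# rows through the fork gap: root, and prongs
for v in (212,213,214,215,216): print(v,g[v,150:185].astype(int))
for v in (206,207,223,224): print(v,g[v,160:185].astype(int))
print(ray(T,30+413/3.2,165+161/3.2,30),ray(T,30+452/3.2,165+130/3.2,30),ray(T,30+449/3.2,165+195/3.2,30))
c=ray(T,30+452/3.2,165+122/3.2,30),ray(T,30+449/3.2,165+205/3.2,30);print(c)
for p in ([767,33],[759,320]):print(ray(T,30+p[0]/3.2,165+p[1]/3.2,22))
E
```

```text
edge x=a*y+b [2.98113456e-02 5.64162663e+02] resid 0.31210453183598474
edge x=a*y+b [2.88906394e-02 5.42196454e+02] resid 0.19328810231340082
width [21.9 22.8 22.3 22.  21.7 21.5 22.  21.6 21.9 21.9 21.7 22.4 21.9 22.2
 21.5 21.4 21.9 21.6 21.8 21.7 21.8 22.6]
212 [109 109 110 110 111 111 111 111  85  46  27  34  39  39  41  40  40  40
  50  55  47  35  31  41  44  45  45  45  45  47  48  48  47  58  63]
213 [108 107 107 109 108 110 109 109  79  37  27  26  27  27  26  27  27  26
  25  27  26  25  25  28  34  39  39  39  38  38  40  40  39  39  38]
214 [108 107 108 109 108 109 109 110  80  36  26  32  38  39  38  38  38  39
  38  32  28  27  26  33  45  50  50  50  50  49  49  50  50  49  50]
215 [109 108 109 109 110 110 111 111  80  37  26  42  49  48  49  48  49  49
  50  43  39  39  39  46  49  48  48  49  49  48  49  50  49  50  50]
216 [108 109 110 109 109 110 111 111  77  31  26  41  49  48  49  48  49  48
  49  49  49  49  49  49  49  49  49  49  49  49  49  50  49  50  51]
206 [107 107 108 108 109 109 110 110 109 109 110  75  82 102  98  96  97  97
  96  97  97  97  97  97  91]
207 [108 108 107 109 109 110 109 110 111 111 112  76 101 124 123 124 123 123
 124 123 124 123 124 123 119]
223 [108 110 110 110 110 111 112 112 112  95  66 103 125 124 124 123 124 124
 124 124 124 124 124 124 124]
224 [109 110 110 111 111 111 112 113 113  90  59 103 125 124 124 124 124 124
 124 124 124 124 123 124 124]
[555.07145993  67.04521279  30.        ] [577.71857913  39.73843471  30.        ] [530.21429497  39.90025548  30.        ]
(array([583.62041472,  39.98709095,  30.        ]), array([522.9734458 ,  39.59246185,  30.        ]))
[ 650.84237221 -187.56291103   22.        ]
[ 441.26057368 -182.49927229   22.        ]
```

Call:
send_rows([
  {"dx": -2.69,"dy": -2.44,"dz": -0.14},
  {"dx": -2.69,"dy": -2.44,"dz": -0.14},
  {"dx": -2.69,"dy": -2.44,"dz": -0.14},
  {"dx": -2.69,"dy": -2.44,"dz": -0.14},
  {"dx": -2.69,"dy": -2.44,"dz": -0.14},
  {"dx": -2.69,"dy": -2.44,"dz": -0.14},
  {"dx": -2.69,"dy": -2.44,"dz": -0.14},
  {"dx": -2.69,"dy": -2.44,"dz": -0.14},
  {"dx": -2.69,"dy": -2.44,"dz": -0.14},
  {"dx": -2.69,"dy": -2.44,"dz": -0.14},
  {"dx": -2.69,"dy": -2.44,"dz": -0.14},
  {"dx": -2.69,"dy": -2.44,"dz": -0.14},
  {"dx": -2.69,"dy": -2.44,"dz": -0.14},
  {"dx": -2.69,"dy": -2.44,"dz": -0.14},
  {"dx": -2.69,"dy": -2.44,"dz": -0.14},
  {"dx": -2.69,"dy": -2.44,"dz": -0.14},
  {"dx": -2.69,"dy": -2.44,"dz": -0.14},
  {"dx": -2.69,"dy": -2.44,"dz": -0.14},
  {"dx": -2.69,"dy": -2.44,"dz": -0.14},
  {"dx": -2.69,"dy": -2.44,"dz": -0.14},
])

```text
$.deltas[0]: bad value
```

Call:
send_rows([
  {"dx": -0.19,"dy": -4.1},
  {"dx": -0.19,"dy": -4.1},
  {"dx": -0.19,"dy": -4.1},
  {"dx": -0.19,"dy": -4.1},
  {"dx": -0.19,"dy": -4.1},
  {"dx": -0.19,"dy": -4.1},
  {"dx": -0.19,"dy": -4.1},
  {"dx": -0.19,"dy": -4.1},
  {"dx": -0.19,"dy": -4.1},
  {"dx": -0.19,"dy": -4.1},
  {},
  {},
])

```text
$.deltas[0]: bad value
```

```bash
cat >> h.py <<'E'
from scipy.spatial.transform import Rotation as Ro
def pose():
    s=status.state(); R=Ro.from_quat(np.roll(s['ee_rot'],-1)).as_matrix(); return s,R
def yaw(R): return np.degrees(np.arctan2(R[1,1],R[0,1]))
def delta(target,yw=None):
    s,R=pose(); d=R.T@(np.array(target)-s['ee_pos'])/10
    print('t',round(s['t'],2),'pos',s['ee_pos'].round(1),'yaw',yaw(R).round(2),'tilt',np.degrees(np.arccos(-R[2,2])).round(2),'F',s['force'].round(1),'T',s['wrist_torque'].round(2),'w',round(s['gripper_width'],3),'gf',round(s['grip_force'],1),'j7',s['joint_positions'][6].round(2))
    print('need tool d(cm)',d.round(2),'wz',None if yw is None else round(np.radians((yaw(R)-yw+180)%360-180),3))
E
python3 -c "
from h import *
delta([473,-402.5,55],76.9)"
```

```text
t 0.1 pos [153.2 605.6 221.8] yaw 75.8 tilt 0.07 F [0.4 0.2 0.7] T [-0.04 -0.03 -0.08] w 0.999 gf 0.0 j7 -0.09
need tool d(cm) [-55.72 -89.87  16.8 ] wz -0.019
```

Call:
send_rows([
  {"dx": -2.69,"dy": -2.44,"dz": -0.14,"wx": 0,"wy": 0,"wz": 0,"grip": -1},
])

```text
t: 0.2
ee_pos: [169.6, 577.3, 222.5]
ee_rot: [-0.001, 0.121, 0.993, -0.0]
force: [-0.2, -0.6, -0.2]
gripper_width: 1.001
grip_force: 0.0
```

All seven keys are needed in each row.

Call:
send_rows([
  {"dx": -2.69,"dy": -2.44,"dz": -0.14,"wx": 0,"wy": 0,"wz": 0,"grip": -1},
  {"dx": -2.69,"dy": -2.44,"dz": -0.14,"wx": 0,"wy": 0,"wz": 0,"grip": -1},
  {"dx": -2.69,"dy": -2.44,"dz": -0.14,"wx": 0,"wy": 0,"wz": 0,"grip": -1},
  {"dx": -2.69,"dy": -2.44,"dz": -0.14,"wx": 0,"wy": 0,"wz": 0,"grip": -1},
  {"dx": -2.69,"dy": -2.44,"dz": -0.14,"wx": 0,"wy": 0,"wz": 0,"grip": -1},
  {"dx": -2.69,"dy": -2.44,"dz": -0.14,"wx": 0,"wy": 0,"wz": 0,"grip": -1},
  {"dx": -2.69,"dy": -2.44,"dz": -0.14,"wx": 0,"wy": 0,"wz": 0,"grip": -1},
  {"dx": -2.69,"dy": -2.44,"dz": -0.14,"wx": 0,"wy": 0,"wz": 0,"grip": -1},
  {"dx": -2.69,"dy": -2.44,"dz": -0.14,"wx": 0,"wy": 0,"wz": 0,"grip": -1},
  {"dx": -2.69,"dy": -2.44,"dz": -0.14,"wx": 0,"wy": 0,"wz": 0,"grip": -1},
  {"dx": -2.69,"dy": -2.44,"dz": -0.14,"wx": 0,"wy": 0,"wz": 0,"grip": -1},
  {"dx": -2.69,"dy": -2.44,"dz": -0.14,"wx": 0,"wy": 0,"wz": 0,"grip": -1},
  {"dx": -2.69,"dy": -2.44,"dz": -0.14,"wx": 0,"wy": 0,"wz": 0,"grip": -1},
  {"dx": -2.69,"dy": -2.44,"dz": -0.14,"wx": 0,"wy": 0,"wz": 0,"grip": -1},
  {"dx": -2.69,"dy": -2.44,"dz": -0.14,"wx": 0,"wy": 0,"wz": 0,"grip": -1},
  {"dx": -2.69,"dy": -2.44,"dz": -0.14,"wx": 0,"wy": 0,"wz": 0,"grip": -1},
  {"dx": -2.69,"dy": -2.44,"dz": -0.14,"wx": 0,"wy": 0,"wz": 0,"grip": -1},
  {"dx": -2.69,"dy": -2.44,"dz": -0.14,"wx": 0,"wy": 0,"wz": 0,"grip": -1},
  {"dx": -2.69,"dy": -2.44,"dz": -0.14,"wx": 0,"wy": 0,"wz": 0,"grip": -1},
])

```text
t: 2.1
ee_pos: [555.6, -0.3, 250.4]
ee_rot: [-0.0, 0.123, 0.992, 0.0]
force: [0.1, 0.5, -0.0]
gripper_width: 0.999
grip_force: 0.0
```

Call:
send_rows([
  {"dx": -0.19,"dy": -4.1,"dz": 0,"wx": 0,"wy": 0,"wz": 0,"grip": -1},
  {"dx": -0.19,"dy": -4.1,"dz": 0,"wx": 0,"wy": 0,"wz": 0,"grip": -1},
  {"dx": -0.19,"dy": -4.1,"dz": 0,"wx": 0,"wy": 0,"wz": 0,"grip": -1},
  {"dx": -0.19,"dy": -4.1,"dz": 0,"wx": 0,"wy": 0,"wz": 0,"grip": -1},
  {"dx": -0.19,"dy": -4.1,"dz": 0,"wx": 0,"wy": 0,"wz": 0,"grip": -1},
  {"dx": -0.19,"dy": -4.1,"dz": 0,"wx": 0,"wy": 0,"wz": 0,"grip": -1},
  {"dx": -0.19,"dy": -4.1,"dz": 0,"wx": 0,"wy": 0,"wz": 0,"grip": -1},
  {"dx": -0.19,"dy": -4.1,"dz": 0,"wx": 0,"wy": 0,"wz": 0,"grip": -1},
  {"dx": -0.19,"dy": -4.1,"dz": 0,"wx": 0,"wy": 0,"wz": 0,"grip": -1},
  {"dx": -0.19,"dy": -4.1,"dz": 0,"wx": 0,"wy": 0,"wz": 0,"grip": -1},
  {"dx": 0,"dy": 0,"dz": 0,"wx": 0,"wy": 0,"wz": 0,"grip": -1},
  {"dx": 0,"dy": 0,"dz": 0,"wx": 0,"wy": 0,"wz": 0,"grip": -1},
])

```text
t: 3.3
ee_pos: [472.2, -402.0, 249.9]
ee_rot: [-0.001, 0.125, 0.992, 0.0]
force: [0.5, 1.3, -0.1]
gripper_width: 1.0
grip_force: 0.0
```

```bash
python3 -c "
from h import *
delta([473,-402.5,55],76.9)"
```

```text
t 3.3 pos [ 472.2 -402.   249.9] yaw 75.67 tilt 0.07 F [ 0.5  1.3 -0.1] T [ 0.04 -0.01  0.03] w 1.0 gf 0.0 j7 2.16
need tool d(cm) [-0.11 -0.02 19.49] wz -0.021
```

Call:
send_rows([
  {"dx": -0.11,"dy": 0,"dz": 2.5,"wx": 0,"wy": 0,"wz": -0.021,"grip": -1},
  {"dx": 0,"dy": 0,"dz": 2.5,"wx": 0,"wy": 0,"wz": 0,"grip": -1},
  {"dx": 0,"dy": 0,"dz": 2.5,"wx": 0,"wy": 0,"wz": 0,"grip": -1},
  {"dx": 0,"dy": 0,"dz": 2.5,"wx": 0,"wy": 0,"wz": 0,"grip": -0.5},
  {"dx": 0,"dy": 0,"dz": 2.5,"wx": 0,"wy": 0,"wz": 0,"grip": -0.5},
  {"dx": 0,"dy": 0,"dz": 1.8,"wx": 0,"wy": 0,"wz": 0,"grip": -0.5},
  {"dx": 0,"dy": 0,"dz": 1.8,"wx": 0,"wy": 0,"wz": 0,"grip": -0.5},
  {"dx": 0,"dy": 0,"dz": 1.2,"wx": 0,"wy": 0,"wz": 0,"grip": -0.5},
  {"dx": 0,"dy": 0,"dz": 1.2,"wx": 0,"wy": 0,"wz": 0,"grip": -0.5},
  {"dx": 0,"dy": 0,"dz": 1,"wx": 0,"wy": 0,"wz": 0,"grip": -0.5},
  {"dx": 0,"dy": 0,"dz": 0,"wx": 0,"wy": 0,"wz": 0,"grip": 0},
  {"dx": 0,"dy": 0,"dz": 0,"wx": 0,"wy": 0,"wz": 0,"grip": 0.3},
  {"dx": 0,"dy": 0,"dz": 0,"wx": 0,"wy": 0,"wz": 0,"grip": 1},
  {"dx": 0,"dy": 0,"dz": 0,"wx": 0,"wy": 0,"wz": 0,"grip": 1},
  {"dx": 0,"dy": 0,"dz": 0,"wx": 0,"wy": 0,"wz": 0,"grip": 1},
  {"dx": 0,"dy": 0,"dz": 0,"wx": 0,"wy": 0,"wz": 0,"grip": 1},
  {"dx": 0,"dy": 0,"dz": 0,"wx": 0,"wy": 0,"wz": 0,"grip": 1},
])

```text
t: 5.0
ee_pos: [474.2, -401.7, 55.7]
ee_rot: [0.0, 0.113, 0.994, -0.0]
force: [-0.4, -0.6, 1.3]
gripper_width: 0.318
grip_force: 29.7
```

```bash
python3 -c "
from h import *
delta([473,-402.5,150],76.9)"
```

```text
t 5.0 pos [ 474.2 -401.7   55.7] yaw 77.0 tilt 0.02 F [-0.4 -0.6  1.3] T [-0.07 -0.01 -0.  ] w 0.318 gf 29.7 j7 2.27
need tool d(cm) [ 0.09 -0.11 -9.43] wz 0.002
```

Call:
send_rows([
  {"dx": 0,"dy": 0,"dz": -0.7,"wx": 0,"wy": 0,"wz": 0,"grip": 1},
  {"dx": 0,"dy": 0,"dz": -1.4,"wx": 0,"wy": 0,"wz": 0,"grip": 1},
  {"dx": 0,"dy": 0,"dz": -2.1,"wx": 0,"wy": 0,"wz": 0,"grip": 1},
  {"dx": 0,"dy": 0,"dz": -2.1,"wx": 0,"wy": 0,"wz": 0,"grip": 1},
  {"dx": 0,"dy": 0,"dz": -2.1,"wx": 0,"wy": 0,"wz": 0,"grip": 1},
  {"dx": 0.06,"dy": 1.2,"dz": -1,"wx": 0,"wy": 0,"wz": 0,"grip": 1},
  {"dx": 0.1,"dy": 2.5,"dz": 0,"wx": 0,"wy": 0,"wz": 0,"grip": 1},
  {"dx": 0.13,"dy": 3.5,"dz": 0,"wx": 0,"wy": 0,"wz": 0,"grip": 1},
  {"dx": 0.13,"dy": 3.8,"dz": 0,"wx": 0,"wy": 0,"wz": 0,"grip": 1},
  {"dx": 0.13,"dy": 3.8,"dz": 0,"wx": 0,"wy": 0,"wz": 0,"grip": 1},
  {"dx": 0.13,"dy": 3.8,"dz": 0,"wx": 0,"wy": 0,"wz": 0,"grip": 1},
  {"dx": 0.13,"dy": 3.8,"dz": 0,"wx": 0,"wy": 0,"wz": 0,"grip": 1},
  {"dx": 0.13,"dy": 3.8,"dz": 0,"wx": 0,"wy": 0,"wz": 0,"grip": 1},
  {"dx": 0.13,"dy": 3.8,"dz": 0,"wx": 0,"wy": 0,"wz": 0,"grip": 1},
  {"dx": 0.13,"dy": 3.8,"dz": 0,"wx": 0,"wy": 0,"wz": 0,"grip": 1},
  {"dx": 0.13,"dy": 3.5,"dz": 0,"wx": 0,"wy": 0,"wz": 0,"grip": 1},
  {"dx": 0.13,"dy": 3.0,"dz": 0,"wx": 0,"wy": 0,"wz": 0,"grip": 1},
  {"dx": 0,"dy": 1.6,"dz": 0,"wx": 0,"wy": 0,"wz": 0,"grip": 1},
])

```text
t: 6.8
ee_pos: [553.8, 14.0, 149.5]
ee_rot: [-0.0, 0.111, 0.994, 0.001]
force: [-0.0, -1.0, -1.3]
gripper_width: 0.319
grip_force: 29.8
```

Call:
send_rows([
  {"dx": 0,"dy": 0,"dz": 0,"wx": 0,"wy": 0,"wz": 0.052,"grip": 1},
  {"dx": 0,"dy": 0,"dz": 0,"wx": 0,"wy": 0,"wz": 0.1,"grip": 1},
  {"dx": 0,"dy": 0,"dz": 0,"wx": 0,"wy": 0,"wz": 0.14,"grip": 1},
  {"dx": 0,"dy": 0,"dz": 0,"wx": 0,"wy": 0,"wz": 0.14,"grip": 1},
  {"dx": 0,"dy": 0,"dz": 0,"wx": 0,"wy": 0,"wz": 0.14,"grip": 1},
  {"dx": 0,"dy": 0,"dz": 0,"wx": 0,"wy": 0,"wz": 0.14,"grip": 1},
  {"dx": 0,"dy": 0,"dz": 0,"wx": 0,"wy": 0,"wz": 0.14,"grip": 1},
  {"dx": 0,"dy": 0,"dz": 0,"wx": 0,"wy": 0,"wz": 0.14,"grip": 1},
  {"dx": 0,"dy": 0,"dz": 0,"wx": 0,"wy": 0,"wz": 0.14,"grip": 1},
  {"dx": 0,"dy": 0,"dz": 0,"wx": 0,"wy": 0,"wz": 0.14,"grip": 1},
  {"dx": 0,"dy": 0,"dz": 0,"wx": 0,"wy": 0,"wz": 0.1,"grip": 1},
  {"dx": 0,"dy": 0,"dz": 0,"wx": 0,"wy": 0,"wz": 0,"grip": 1},
  {"dx": 0,"dy": 0,"dz": 0,"wx": 0,"wy": 0,"wz": 0,"grip": 1},
])

```text
t: 8.1
ee_pos: [553.8, 9.8, 149.5]
ee_rot: [-0.0, 0.716, 0.698, -0.0]
force: [0.4, 0.5, -1.4]
gripper_width: 0.318
grip_force: 29.8
```

```bash
python3 -c "
from h import *
delta([553.5,10,110],-1.7)
for n in ('top','scene'):
    s=snap(n); np.save(n+'1.npy',s,allow_pickle=True); u,v=proj(s,[553.5,10,100]); u,v=int(u),int(v); a=s['image'][max(0,v-75):v+75,max(0,u-100):u+100]; save(n+'1.png',a,2.8 if n=='top' else 3.5); print(u,v)
"; python3 - <<'E'
import cv2,numpy as np
a=cv2.imread('pics/top1.png');b=cv2.imread('pics/scene1.png');w=min(a.shape[1],400)
f=lambda i:cv2.resize(i,(400,int(i.shape[0]*400/i.shape[1])));a,b=f(a),f(b);h=min(len(a),len(b))
cv2.imwrite('pics/both1.png',np.hstack([a[:h],b[:h]]))
E
```

```text
t 8.1 pos [553.8   9.8 149.5] yaw -1.45 tilt 0.01 F [ 0.4  0.5 -1.4] T [-0.05  0.08  0.02] w 0.318 gf 29.8 j7 0.08
need tool d(cm) [ 0.02 -0.03  3.95] wz 0.004
176 210
379 216
```

View pics/both1.png

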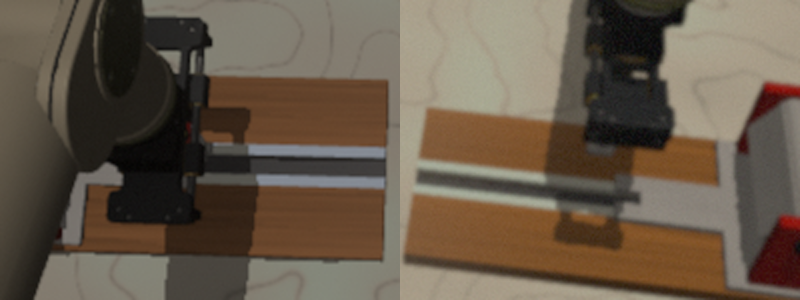

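Top view: the hand covers the bolt. Scene view: the stud hangs at (625,180), over the slot and short of the fork mouth at (635,197). I'll go down to just above the slot and look again.

Call:
send_rows([
  {"dx": 0,"dy": 0,"dz": 1.5,"wx": 0,"wy": 0,"wz": 0.004,"grip": 1},
  {"dx": 0,"dy": 0,"dz": 2,"wx": 0,"wy": 0,"wz": 0,"grip": 1},
  {"dx": 0,"dy": 0,"dz": 2,"wx": 0,"wy": 0,"wz": 0,"grip": 1},
  {"dx": 0,"dy": 0,"dz": 1.5,"wx": 0,"wy": 0,"wz": 0,"grip": 1},
  {"dx": 0,"dy": 0,"dz": 0.6,"wx": 0,"wy": 0,"wz": 0,"grip": 1},
  {"dx": 0,"dy": 0,"dz": 0,"wx": 0,"wy": 0,"wz": 0,"grip": 1},
  {"dx": 0,"dy": 0,"dz": 0,"wx": 0,"wy": 0,"wz": 0,"grip": 1},
])

```text
t: 8.9
ee_pos: [554.5, 9.9, 74.0]
ee_rot: [0.0, 0.718, 0.696, 0.0]
force: [0.4, -0.0, -1.6]
gripper_width: 0.323
grip_force: 29.8
```

```bash
python3 -c "
from h import *
delta([553.5,10,70],-1.68)
s=snap('scene'); np.save('scene2.npy',s,allow_pickle=True); u,v=proj(s,[553.5,10,40]); u,v=int(u),int(v); save('scene2.png',s['image'][v-35:v+35,u-50:u+50],8); print(u,v)
P=cloud(s)
Q=P[v-35:v+35,u-50:u+50].reshape(-1,3); m=(abs(Q[:,0]-560)<40)&(abs(Q[:,1]-10)<40)&(Q[:,2]>25)&(Q[:,2]<56); Q=Q[m]
for lo in range(25,56,4):
    q=Q[(Q[:,2]>=lo)&(Q[:,2]<lo+4)]
    if len(q)>3: print(lo,len(q),q.min(0).round(1),q.max(0).round(1))
"
```

```text
t 8.9 pos [554.5   9.9  74. ] yaw -1.84 tilt 0.04 F [ 0.4 -0.  -1.6] T [-0.17  0.01  0.06] w 0.323 gf 29.8 j7 0.14
need tool d(cm) [ 0.01 -0.1   0.4 ] wz -0.003
374 232
25 36 [561.2  -5.   25.1] [586.5  49.9  28.9]
29 23 [560.6  -5.8  29.3] [590.1  49.4  32.5]
33 13 [562.   -6.3  33.2] [566.2  20.2  35. ]
```

View pics/scene2.png

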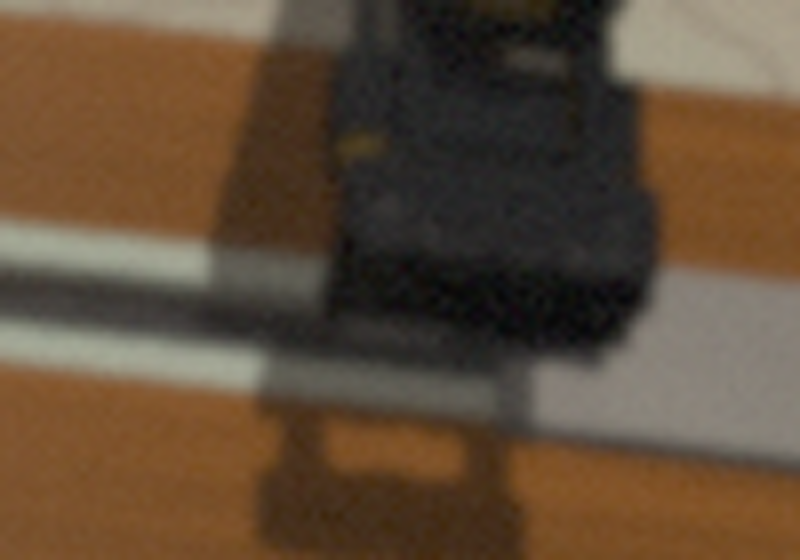

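The scene crop shows the head (lighter band, about (350–490,330)) just above the slot, with the fork at right from (500,390). I'll compare the slot line in this camera with the head's face.

```bash
python3 -c "
from h import *
s=np.load('scene2.npy',allow_pickle=True).item(); g=cv2.GaussianBlur(cv2.cvtColor(s['image'],cv2.COLOR_RGB2GRAY),(3,1),0).astype(float)
E=[[],[]]
for u in range(292,346,3):
    v0=int(proj(s,ray(s,u,232,22)*0+[553,ray(s,u,232,22)[1],22])[1]); p=g[v0-14:v0+14,u]; d=np.diff(p)
    i=int(np.argmin(d)); j=int(np.argmax(d))
    for k,ii in enumerate((i,j)):
        w=abs(d[ii-2:ii+3]); v=v0-14+ii-2+.5+(w*np.arange(len(w))).sum()/w.sum(); E[k].append(ray(s,u,v,22)[:2])
for q in E:
    q=np.array(q); c=np.polyfit(q[:,1],q[:,0],1); print(c,(q[:,0]-np.polyval(c,q[:,1])).round(1), np.polyval(c,10))
P=cloud(s)
m=(P[...,2]>26)&(P[...,2]<36)&(abs(P[...,0]-563)<6)&(P[...,1]>-8)&(P[...,1]<22)
q=P[m];print(len(q),np.median(q,0),np.percentile(q[:,0],[10,50,90]));q=q[np.argsort(q[:,1])];print(q.round(1))
"
```

```text
[3.12864658e-02 5.46238588e+02] [ 0.2 -0.2  0.3  0.1 -0.3 -0.   0.  -0.3  0.2 -0.  -0.3  0.3 -0.1  0.2
  0.1 -0.3  0.1 -0. ] 546.551452694436
[2.63527976e-02 5.66106668e+02] [-0.2  0.2  0.3 -0.2  0.1 -0.  -0.4  0.2  0.1 -0.2  0.2 -0.1 -0.1  0.4
 -0.  -0.3  0.4 -0.3] 566.370196202582
28 [563.32546445   6.2052603   32.3429588 ] [562.03752491 563.32546445 565.36433389]
[[ 5.627e+02 -6.300e+00  3.470e+01]
 [ 5.631e+02 -5.800e+00  3.150e+01]
 [ 5.622e+02 -5.000e+00  2.650e+01]
 [ 5.606e+02 -3.700e+00  3.220e+01]
 [ 5.621e+02 -3.400e+00  3.050e+01]
 [ 5.633e+02 -3.100e+00  2.840e+01]
 [ 5.630e+02 -1.500e+00  3.200e+01]
 [ 5.630e+02 -9.000e-01  2.840e+01]
 [ 5.643e+02  4.000e-01  3.420e+01]
 [ 5.612e+02  1.700e+00  2.630e+01]
 [ 5.641e+02  2.600e+00  3.430e+01]
 [ 5.662e+02  2.700e+00  3.340e+01]
 [ 5.639e+02  4.800e+00  3.430e+01]
 [ 5.643e+02  5.300e+00  3.120e+01]
 [ 5.633e+02  7.100e+00  3.390e+01]
 [ 5.630e+02  7.800e+00  2.980e+01]
 [ 5.639e+02  9.100e+00  3.500e+01]
 [ 5.647e+02  9.500e+00  3.250e+01]
 [ 5.635e+02  1.140e+01  3.490e+01]
 [ 5.652e+02  1.160e+01  3.350e+01]
 [ 5.654e+02  1.370e+01  3.410e+01]
 [ 5.620e+02  1.390e+01  3.320e+01]
 [ 5.662e+02  1.410e+01  3.140e+01]
 [ 5.623e+02  1.660e+01  3.020e+01]
 [ 5.629e+02  1.710e+01  2.730e+01]
 [ 5.653e+02  1.800e+01  3.470e+01]
 [ 5.627e+02  1.930e+01  2.740e+01]
 [ 5.651e+02  2.020e+01  3.470e+01]]
```

Call:
send_rows([
  {"dx": 0,"dy": 0,"dz": 0.3,"wx": 0,"wy": 0,"wz": -0.003,"grip": 1},
  {"dx": 0,"dy": 0,"dz": 0.3,"wx": 0,"wy": 0,"wz": 0,"grip": 1},
  {"dx": 0,"dy": 0,"dz": 0.2,"wx": 0,"wy": 0,"wz": 0,"grip": 1},
  {"dx": 0,"dy": 0,"dz": 0.1,"wx": 0,"wy": 0,"wz": 0,"grip": 1},
  {"dx": 0,"dy": 0,"dz": 0.1,"wx": 0,"wy": 0,"wz": 0,"grip": 1},
  {"dx": 0,"dy": 0,"dz": 0.1,"wx": 0,"wy": 0,"wz": 0,"grip": 1},
])

```text
t: 9.55
ee_pos: [555.0, 10.0, 63.5]
ee_rot: [0.0, 0.717, 0.697, 0.001]
force: [-1.1, -0.2, 12.1]
gripper_width: 0.323
grip_force: 29.8
```

```bash
python3 -c "
from h import *
delta([553.5,10,64],-1.68)"
```

```text
t 9.55 pos [555.   10.   63.5] yaw -1.67 tilt 0.1 F [-1.1 -0.2 12.1] T [-0.07  0.59  0.06] w 0.323 gf 29.8 j7 0.15
need tool d(cm) [-0.   -0.15 -0.05] wz 0.0
```

Call:
send_rows([
  {"dx": 0,"dy": 0,"dz": -0.2,"wx": 0,"wy": 0,"wz": 0,"grip": 1},
  {"dx": 0,"dy": 0.15,"dz": 0,"wx": 0,"wy": 0,"wz": 0,"grip": 1},
  {"dx": 0,"dy": 0,"dz": 0,"wx": 0,"wy": 0,"wz": 0,"grip": 1},
  {"dx": 0,"dy": 0,"dz": 0.15,"wx": 0,"wy": 0,"wz": 0,"grip": 1},
  {"dx": 0,"dy": 0,"dz": 0.15,"wx": 0,"wy": 0,"wz": 0,"grip": 1},
  {"dx": 0,"dy": 0,"dz": 0.1,"wx": 0,"wy": 0,"wz": 0,"grip": 1},
  {"dx": 0,"dy": 0,"dz": 0,"wx": 0,"wy": 0,"wz": 0,"grip": 1},
])

```text
t: 10.25
ee_pos: [555.4, 10.0, 60.2]
ee_rot: [-0.0, 0.717, 0.697, -0.0]
force: [-0.9, 1.1, -1.5]
gripper_width: 0.317
grip_force: 29.8
```

```bash
python3 -c "
from h import *
delta([553.5,10,64],-1.68)"
```

```text
t 10.25 pos [555.4  10.   60.2] yaw -1.66 tilt 0.02 F [-0.9  1.1 -1.5] T [-0.11  0.07 -0.01] w 0.317 gf 29.8 j7 0.15
need tool d(cm) [-0.   -0.19 -0.38] wz 0.0
```

Call:
send_rows([
  {"dx": 0,"dy": 0,"dz": 0.2,"wx": 0,"wy": 0,"wz": 0,"grip": 1},
  {"dx": 0,"dy": 0,"dz": 0.2,"wx": 0,"wy": 0,"wz": 0,"grip": 1},
  {"dx": 0,"dy": 0,"dz": 0.2,"wx": 0,"wy": 0,"wz": 0,"grip": 1},
  {"dx": 0,"dy": 0,"dz": 0.15,"wx": 0,"wy": 0,"wz": 0,"grip": 1},
  {"dx": 0,"dy": 0,"dz": 0.1,"wx": 0,"wy": 0,"wz": 0,"grip": 1},
  {"dx": 0,"dy": 0,"dz": 0,"wx": 0,"wy": 0,"wz": 0,"grip": 1},
])

```text
t: 10.85
ee_pos: [555.5, 10.0, 51.9]
ee_rot: [-0.0, 0.717, 0.697, -0.0]
force: [-0.2, -1.1, -1.9]
gripper_width: 0.32
grip_force: 29.8
```

```bash
python3 -c "
from h import *
delta([555,10,64],-1.68)"
```

```text
t 10.85 pos [555.5  10.   51.9] yaw -1.66 tilt 0.01 F [-0.2 -1.1 -1.9] T [-0.06  0.06 -0.04] w 0.32 gf 29.8 j7 0.16
need tool d(cm) [ 0.   -0.05 -1.21] wz 0.0
```

Call:
send_rows([
  {"dx": 0,"dy": 0,"dz": 0.08,"wx": 0,"wy": 0,"wz": 0,"grip": 1},
  {"dx": 0,"dy": 0,"dz": 0.07,"wx": 0,"wy": 0,"wz": 0,"grip": 1},
  {"dx": 0,"dy": 0,"dz": 0,"wx": 0,"wy": 0,"wz": 0,"grip": 1},
])

```text
t: 11.15
ee_pos: [555.5, 10.0, 50.4]
ee_rot: [-0.0, 0.717, 0.697, -0.0]
force: [1.0, -0.3, -2.5]
gripper_width: 0.318
grip_force: 29.8
```

Call:
send_rows([
  {"dx": 0,"dy": 0,"dz": 0.07,"wx": 0,"wy": 0,"wz": 0,"grip": 1},
  {"dx": 0,"dy": 0,"dz": 0,"wx": 0,"wy": 0,"wz": 0,"grip": 1},
])

```text
t: 11.35
ee_pos: [555.6, 10.0, 49.9]
ee_rot: [-0.0, 0.717, 0.697, 0.0]
force: [0.4, 0.2, -0.7]
gripper_width: 0.322
grip_force: 29.8
```

Call:
send_rows([
  {"dx": 0,"dy": 0,"dz": -0.06,"wx": 0,"wy": 0,"wz": 0,"grip": 1},
  {"dx": 0.4,"dy": 0,"dz": 0,"wx": 0,"wy": 0,"wz": 0,"grip": 1},
  {"dx": 0.4,"dy": 0,"dz": 0,"wx": 0,"wy": 0,"wz": 0,"grip": 1},
  {"dx": 0.4,"dy": 0,"dz": 0,"wx": 0,"wy": 0,"wz": 0,"grip": 1},
  {"dx": 0.4,"dy": 0,"dz": 0,"wx": 0,"wy": 0,"wz": 0,"grip": 1},
  {"dx": 0.4,"dy": 0,"dz": 0,"wx": 0,"wy": 0,"wz": 0,"grip": 1},
  {"dx": 0,"dy": 0,"dz": 0,"wx": 0,"wy": 0,"wz": 0,"grip": 1},
])

```text
t: 12.05
ee_pos: [556.2, 30.9, 50.4]
ee_rot: [-0.0, 0.717, 0.697, 0.0]
force: [-0.0, 0.5, -2.3]
gripper_width: 0.322
grip_force: 29.8
```

Call:
send_rows([
  {"dx": 0.4,"dy": 0,"dz": 0,"wx": 0,"wy": 0,"wz": 0,"grip": 1},
  {"dx": 0.4,"dy": 0,"dz": 0,"wx": 0,"wy": 0,"wz": 0,"grip": 1},
  {"dx": 0.4,"dy": 0,"dz": 0,"wx": 0,"wy": 0,"wz": 0,"grip": 1},
  {"dx": 0.4,"dy": 0,"dz": 0,"wx": 0,"wy": 0,"wz": 0,"grip": 1},
  {"dx": 0.4,"dy": 0,"dz": 0,"wx": 0,"wy": 0,"wz": 0,"grip": 1},
  {"dx": 0,"dy": 0,"dz": 0,"wx": 0,"wy": 0,"wz": 0,"grip": 1},
])

```text
t: 12.65
ee_pos: [556.8, 50.8, 50.4]
ee_rot: [-0.0, 0.717, 0.697, 0.0]
force: [-0.3, -0.7, -1.7]
gripper_width: 0.324
grip_force: 29.8
```

```bash
python3 -c "
from h import *
delta([556.3,60,50.5],-1.68)"
```

```text
t 12.65 pos [556.8  50.8  50.4] yaw -1.61 tilt 0.02 F [-0.3 -0.7 -1.7] T [-0.13  0.02 -0.03] w 0.324 gf 29.8 j7 0.09
need tool d(cm) [ 0.91 -0.07 -0.01] wz 0.001
```

Call:
send_rows([
  {"dx": 0.2,"dy": 0,"dz": 0,"wx": 0,"wy": 0,"wz": 0,"grip": 1},
  {"dx": 0.2,"dy": 0,"dz": 0,"wx": 0,"wy": 0,"wz": 0,"grip": 1},
  {"dx": 0.2,"dy": 0,"dz": 0,"wx": 0,"wy": 0,"wz": 0,"grip": 1},
  {"dx": 0.1,"dy": 0,"dz": 0,"wx": 0,"wy": 0,"wz": 0,"grip": 1},
])

```text
t: 13.05
ee_pos: [556.9, 57.2, 50.4]
ee_rot: [-0.0, 0.717, 0.697, 0.0]
force: [0.5, 0.9, -1.1]
gripper_width: 0.32
grip_force: 29.8
```

Call:
send_rows([
  {"dx": 0.08,"dy": 0,"dz": 0,"wx": 0,"wy": 0,"wz": 0,"grip": 1},
  {"dx": 0.04,"dy": 0,"dz": 0,"wx": 0,"wy": 0,"wz": 0,"grip": 1},
])

```text
t: 13.25
ee_pos: [557.0, 58.2, 50.4]
ee_rot: [-0.0, 0.717, 0.697, 0.0]
force: [0.6, -0.6, -2.8]
gripper_width: 0.32
grip_force: 29.8
```

Call:
send_rows([
  {"dx": 0.06,"dy": 0,"dz": 0,"wx": 0,"wy": 0,"wz": 0,"grip": 1},
  {"dx": 0.0,"dy": 0,"dz": 0,"wx": 0,"wy": 0,"wz": 0,"grip": 1},
])

```text
t: 13.45
ee_pos: [557.0, 58.8, 50.4]
ee_rot: [-0.0, 0.717, 0.697, 0.0]
force: [-0.3, -0.2, -2.2]
gripper_width: 0.319
grip_force: 29.8
```

Call:
send_rows([
  {"dx": 0.06,"dy": 0,"dz": 0,"wx": 0,"wy": 0,"wz": 0,"grip": 1},
  {"dx": 0.06,"dy": 0,"dz": 0,"wx": 0,"wy": 0,"wz": 0,"grip": 1},
  {"dx": 0.0,"dy": 0,"dz": 0,"wx": 0,"wy": 0,"wz": 0,"grip": 1},
])

```text
t: 13.75
ee_pos: [557.0, 60.1, 50.4]
ee_rot: [-0.0, 0.717, 0.697, 0.0]
force: [-0.6, 0.1, -1.8]
gripper_width: 0.32
grip_force: 29.8
```

Call:
send_rows([
  {"dx": 0.06,"dy": 0,"dz": 0,"wx": 0,"wy": 0,"wz": 0,"grip": 1},
  {"dx": 0.0,"dy": 0,"dz": 0,"wx": 0,"wy": 0,"wz": 0,"grip": 1},
])

```text
t: 13.95
ee_pos: [557.0, 60.7, 50.4]
ee_rot: [-0.0, 0.717, 0.697, 0.0]
force: [0.1, 0.5, -1.4]
gripper_width: 0.32
grip_force: 29.8
```

Call:
send_rows([
  {"dx": 0.05,"dy": 0,"dz": 0,"wx": 0,"wy": 0,"wz": 0,"grip": 1},
  {"dx": 0.0,"dy": 0,"dz": 0,"wx": 0,"wy": 0,"wz": 0,"grip": 1},
])

```text
t: 14.15
ee_pos: [557.1, 60.9, 50.4]
ee_rot: [0.0, 0.717, 0.697, -0.0]
force: [0.4, -0.2, -1.6]
gripper_width: 0.322
grip_force: 29.8
```

Call:
send_rows([
  {"dx": 0.06,"dy": 0,"dz": 0,"wx": 0,"wy": 0,"wz": 0,"grip": 1},
  {"dx": 0.0,"dy": 0,"dz": 0,"wx": 0,"wy": 0,"wz": 0,"grip": 1},
])

```text
t: 14.35
ee_pos: [557.1, 61.3, 50.4]
ee_rot: [0.0, 0.717, 0.697, -0.0]
force: [0.0, -2.7, -1.8]
gripper_width: 0.32
grip_force: 29.8
```

Call:
send_rows([
  {"dx": 0.06,"dy": 0,"dz": 0,"wx": 0,"wy": 0,"wz": 0,"grip": 1},
  {"dx": 0.0,"dy": 0,"dz": 0,"wx": 0,"wy": 0,"wz": 0,"grip": 1},
])

```text
t: 14.55
ee_pos: [557.1, 61.8, 50.4]
ee_rot: [0.0, 0.717, 0.697, -0.0]
force: [-1.2, -2.7, -2.6]
gripper_width: 0.322
grip_force: 29.8
```

Call:
send_rows([
  {"dx": 0.05,"dy": 0,"dz": 0,"wx": 0,"wy": 0,"wz": 0,"grip": 1},
  {"dx": 0.0,"dy": 0,"dz": 0,"wx": 0,"wy": 0,"wz": 0,"grip": 1},
])

```text
t: 14.75
ee_pos: [557.1, 62.2, 50.4]
ee_rot: [0.0, 0.717, 0.697, -0.0]
force: [0.1, -5.9, -0.7]
gripper_width: 0.318
grip_force: 29.8
```

Call:
send_rows([
  {"dx": -0.12,"dy": 0,"dz": 0,"wx": 0,"wy": 0,"wz": 0,"grip": 1},
  {"dx": 0,"dy": 0,"dz": 0,"wx": 0,"wy": 0,"wz": 0.05,"grip": 1},
  {"dx": 0,"dy": 0,"dz": 0,"wx": 0,"wy": 0,"wz": 0.1,"grip": 1},
  {"dx": 0,"dy": 0,"dz": 0,"wx": 0,"wy": 0,"wz": 0.1,"grip": 1},
  {"dx": 0,"dy": 0,"dz": 0,"wx": 0,"wy": 0,"wz": 0.1,"grip": 1},
  {"dx": 0,"dy": 0,"dz": 0,"wx": 0,"wy": 0,"wz": 0,"grip": 1},
])

```text
t: 15.35
ee_pos: [556.3, 61.4, 50.1]
ee_rot: [-0.0, 0.829, 0.56, -0.001]
force: [-2.9, -5.1, 0.7]
gripper_width: 0.319
grip_force: 29.8
```

```bash
python3 -c "
from h import *
delta([557.0,60.8,50.5],-41.7)"
```

```text
t 15.35 pos [556.3  61.4  50.1] yaw -21.92 tilt 0.1 F [-2.9 -5.1  0.7] T [-1.15  0.77  0.06] w 0.319 gf 29.8 j7 -0.24
need tool d(cm) [-0.03  0.09 -0.04] wz 0.345
```

Call:
send_rows([
  {"dx": -0.08,"dy": 0.02,"dz": 0,"wx": 0,"wy": 0,"wz": 0.05,"grip": 1},
  {"dx": 0,"dy": 0,"dz": 0,"wx": 0,"wy": 0,"wz": 0.1,"grip": 1},
  {"dx": 0,"dy": 0,"dz": 0,"wx": 0,"wy": 0,"wz": 0.1,"grip": 1},
  {"dx": 0,"dy": 0,"dz": 0,"wx": 0,"wy": 0,"wz": 0.09,"grip": 1},
  {"dx": 0,"dy": 0,"dz": 0,"wx": 0,"wy": 0,"wz": 0,"grip": 1},
])

```text
t: 15.85
ee_pos: [556.3, 60.7, 50.1]
ee_rot: [-0.0, 0.911, 0.412, -0.001]
force: [-1.9, -4.6, -0.7]
gripper_width: 0.327
grip_force: 29.7
```

```bash
python3 -c "
from h import *
delta([557.0,60.8,50.5],-41.7)"
```

```text
t 15.85 pos [556.3  60.7  50.1] yaw -41.36 tilt 0.09 F [-1.9 -4.6 -0.7] T [-1.08  0.77  0.03] w 0.327 gf 29.7 j7 -0.54
need tool d(cm) [ 0.06  0.05 -0.04] wz 0.006
```

Call:
send_rows([
  {"dx": 0,"dy": 0,"dz": 0,"wx": 0,"wy": 0,"wz": 0,"grip": -0.4},
  {"dx": 0,"dy": 0,"dz": 0,"wx": 0,"wy": 0,"wz": 0,"grip": -0.4},
  {"dx": 0,"dy": 0,"dz": 0,"wx": 0,"wy": 0,"wz": 0,"grip": -0.4},
  {"dx": 0,"dy": 0,"dz": 0,"wx": 0,"wy": 0,"wz": -0.05,"grip": -0.4},
  {"dx": 0,"dy": 0,"dz": 0,"wx": 0,"wy": 0,"wz": -0.1,"grip": -0.4},
  {"dx": 0,"dy": 0,"dz": 0,"wx": 0,"wy": 0,"wz": -0.14,"grip": -0.4},
  {"dx": 0,"dy": 0,"dz": 0,"wx": 0,"wy": 0,"wz": -0.14,"grip": -0.4},
  {"dx": 0,"dy": 0,"dz": 0,"wx": 0,"wy": 0,"wz": -0.14,"grip": -0.4},
  {"dx": 0,"dy": 0,"dz": 0,"wx": 0,"wy": 0,"wz": -0.14,"grip": -0.4},
  {"dx": 0,"dy": 0,"dz": 0,"wx": 0,"wy": 0,"wz": -0.14,"grip": -0.4},
  {"dx": 0,"dy": 0,"dz": 0,"wx": 0,"wy": 0,"wz": -0.14,"grip": -0.4},
  {"dx": 0,"dy": 0,"dz": 0,"wx": 0,"wy": 0,"wz": -0.14,"grip": -0.4},
  {"dx": 0,"dy": 0,"dz": 0,"wx": 0,"wy": 0,"wz": -0.14,"grip": -0.4},
  {"dx": 0,"dy": 0,"dz": 0,"wx": 0,"wy": 0,"wz": -0.11,"grip": -0.4},
  {"dx": 0,"dy": 0,"dz": 0,"wx": 0,"wy": 0,"wz": 0,"grip": -0.4},
])

```text
t: 17.35
ee_pos: [557.3, 61.1, 50.7]
ee_rot: [0.0, 0.438, 0.899, 0.001]
force: [0.2, -0.3, -0.8]
gripper_width: 0.698
grip_force: 0.0
```

```bash
python3 -c "
from h import *
delta([556.8,60.8,50.5],38.3)
s=snap('top'); u,v=proj(s,[556,60,70]); u,v=int(u),int(v); np.save('top3.npy',s,allow_pickle=True)
s2=snap('scene'); a,b=proj(s2,[556,60,60]); a,b=int(a),int(b)
f=lambda s,u,v:cv2.resize(s['image'][v-40:v+40,u-50:u+50],(400,320),interpolation=cv2.INTER_CUBIC)
save('both3.png',np.hstack([f(s,u,v),f(s2,a,b)]))
"
```

```text
t 17.35 pos [557.3  61.1  50.7] yaw 37.99 tilt 0.07 F [ 0.2 -0.3 -0.8] T [-0.14  0.07 -0.  ] w 0.698 gf 0.0 j7 0.69
need tool d(cm) [ 0.01 -0.05  0.02] wz -0.005
```

View pics/both3.png

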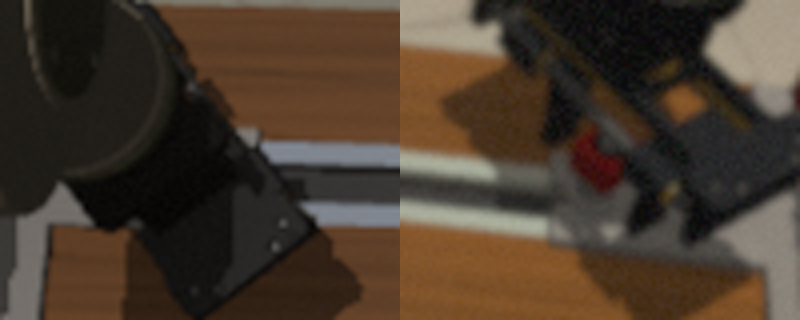

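Call:
send_rows([
  {"dx": 0,"dy": 0,"dz": 0,"wx": 0,"wy": 0,"wz": 0,"grip": 0.2},
  {"dx": 0,"dy": 0,"dz": 0,"wx": 0,"wy": 0,"wz": 0,"grip": 1},
  {"dx": 0,"dy": 0,"dz": 0,"wx": 0,"wy": 0,"wz": 0,"grip": 1},
  {"dx": 0,"dy": 0,"dz": 0,"wx": 0,"wy": 0,"wz": 0,"grip": 1},
  {"dx": 0,"dy": 0,"dz": 0,"wx": 0,"wy": 0,"wz": 0,"grip": 1},
])

```text
t: 17.95
ee_pos: [556.9, 60.8, 50.4]
ee_rot: [-0.0, 0.439, 0.898, -0.0]
force: [-0.8, 0.4, 1.2]
gripper_width: 0.335
grip_force: 28.3
```

```bash
python3 -c "
from h import *
delta([556.8,60.8,50.5],38.3)"
```

```text
t 17.95 pos [556.9  60.8  50.4] yaw 37.86 tilt 0.02 F [-0.8  0.4  1.2] T [-0.29  0.24 -0.02] w 0.335 gf 28.3 j7 0.69
need tool d(cm) [ 0.01 -0.   -0.01] wz -0.008
```

Call:
send_rows([
  {"dx": 0,"dy": 0,"dz": 0,"wx": 0,"wy": 0,"wz": 0.05,"grip": 1},
  {"dx": 0,"dy": 0,"dz": 0,"wx": 0,"wy": 0,"wz": 0.1,"grip": 1},
  {"dx": 0,"dy": 0,"dz": 0,"wx": 0,"wy": 0,"wz": 0.1,"grip": 1},
  {"dx": 0,"dy": 0,"dz": 0,"wx": 0,"wy": 0,"wz": 0.1,"grip": 1},
  {"dx": 0,"dy": 0,"dz": 0,"wx": 0,"wy": 0,"wz": 0.1,"grip": 1},
  {"dx": 0,"dy": 0,"dz": 0,"wx": 0,"wy": 0,"wz": 0.05,"grip": 1},
  {"dx": 0,"dy": 0,"dz": 0,"wx": 0,"wy": 0,"wz": 0,"grip": 1},
])

```text
t: 18.65
ee_pos: [556.8, 60.5, 50.4]
ee_rot: [-0.0, 0.648, 0.761, -0.0]
force: [-1.2, -1.5, 1.4]
gripper_width: 0.33
grip_force: 28.0
```

```bash
python3 -c "
from h import *
delta([556.8,60.8,50.5],-41.7)"
```

```text
t 18.65 pos [556.8  60.5  50.4] yaw 9.17 tilt 0.03 F [-1.2 -1.5  1.4] T [-0.34  0.24  0.05] w 0.33 gf 28.0 j7 0.24
need tool d(cm) [ 0.03  0.   -0.01] wz 0.888
```

Call:
send_rows([
  {"dx": 0,"dy": 0,"dz": 0,"wx": 0,"wy": 0,"wz": 0.06,"grip": 1},
  {"dx": 0,"dy": 0,"dz": 0,"wx": 0,"wy": 0,"wz": 0.06,"grip": 1},
  {"dx": 0,"dy": 0,"dz": 0,"wx": 0,"wy": 0,"wz": 0.06,"grip": 1},
  {"dx": 0,"dy": 0,"dz": 0,"wx": 0,"wy": 0,"wz": 0.06,"grip": 1},
  {"dx": 0,"dy": 0,"dz": 0,"wx": 0,"wy": 0,"wz": 0,"grip": 1},
])

```text
t: 19.15
ee_pos: [556.7, 60.5, 50.4]
ee_rot: [-0.0, 0.734, 0.679, -0.0]
force: [-1.7, -1.6, 1.5]
gripper_width: 0.33
grip_force: 28.0
```

```bash
python3 -c "
from h import *
delta([556.8,60.8,50.5],-41.7)"
```

```text
t 19.15 pos [556.7  60.5  50.4] yaw -4.5 tilt 0.03 F [-1.7 -1.6  1.5] T [-0.4   0.49 -0.02] w 0.33 gf 28.0 j7 0.02
need tool d(cm) [ 0.03  0.01 -0.01] wz 0.649
```

Call:
send_rows([
  {"dx": 0,"dy": 0,"dz": 0,"wx": 0,"wy": 0,"wz": 0.06,"grip": 1},
  {"dx": 0,"dy": 0,"dz": 0.02,"wx": 0,"wy": 0,"wz": 0.06,"grip": 1},
  {"dx": 0,"dy": 0,"dz": 0.02,"wx": 0,"wy": 0,"wz": 0.06,"grip": 1},
  {"dx": 0,"dy": 0,"dz": 0,"wx": 0,"wy": 0,"wz": 0,"grip": 1},
])

```text
t: 19.55
ee_pos: [556.5, 60.6, 50.1]
ee_rot: [-0.0, 0.792, 0.61, -0.0]
force: [-4.1, -1.1, 6.2]
gripper_width: 0.334
grip_force: 28.3
```

```bash
python3 -c "
from h import *
delta([556.8,60.8,50.5],-41.7)"
```

```text
t 19.55 pos [556.5  60.6  50.1] yaw -14.78 tilt 0.06 F [-4.1 -1.1  6.2] T [-0.27  1.12  0.1 ] w 0.334 gf 28.3 j7 -0.14
need tool d(cm) [ 0.03  0.02 -0.04] wz 0.47
```

Call:
send_rows([
  {"dx": 0,"dy": 0,"dz": 0,"wx": 0,"wy": 0,"wz": 0.06,"grip": 1},
  {"dx": 0,"dy": 0,"dz": 0,"wx": 0,"wy": 0,"wz": 0.06,"grip": 1},
  {"dx": 0,"dy": 0,"dz": 0,"wx": 0,"wy": 0,"wz": 0.06,"grip": 1},
  {"dx": 0,"dy": 0,"dz": 0,"wx": 0,"wy": 0,"wz": 0,"grip": 1},
])

```text
t: 19.95
ee_pos: [556.4, 60.6, 49.9]
ee_rot: [-0.0, 0.844, 0.537, -0.001]
force: [-4.3, -1.8, 3.3]
gripper_width: 0.338
grip_force: 28.6
```

```bash
python3 -c "
from h import *
delta([556.8,60.8,50.5],-41.7)"
```

```text
t 19.95 pos [556.4  60.6  49.9] yaw -25.05 tilt 0.07 F [-4.3 -1.8  3.3] T [-0.31  1.02  0.2 ] w 0.338 gf 28.6 j7 -0.29
need tool d(cm) [ 0.03  0.03 -0.06] wz 0.291
```

Call:
send_rows([
  {"dx": 0,"dy": 0,"dz": 0.01,"wx": 0,"wy": 0,"wz": 0.06,"grip": 1},
  {"dx": 0,"dy": 0,"dz": 0.01,"wx": 0,"wy": 0,"wz": 0.06,"grip": 1},
  {"dx": 0,"dy": 0,"dz": 0.01,"wx": 0,"wy": 0,"wz": 0.06,"grip": 1},
  {"dx": 0,"dy": 0,"dz": 0,"wx": 0,"wy": 0,"wz": 0,"grip": 1},
])

```text
t: 20.35
ee_pos: [556.4, 60.6, 49.3]
ee_rot: [-0.0, 0.888, 0.459, -0.001]
force: [-3.1, -1.2, -0.2]
gripper_width: 0.331
grip_force: 28.6
```

```bash
python3 -c "
from h import *
delta([556.8,60.8,50.5],-41.7)"
```

```text
t 20.35 pos [556.4  60.6  49.3] yaw -35.33 tilt 0.07 F [-3.1 -1.2 -0.2] T [-0.35  0.8   0.25] w 0.331 gf 28.6 j7 -0.45
need tool d(cm) [ 0.04  0.02 -0.12] wz 0.111
```

Call:
send_rows([
  {"dx": 0,"dy": 0,"dz": 0.02,"wx": 0,"wy": 0,"wz": 0.06,"grip": 1},
  {"dx": 0,"dy": 0,"dz": 0.02,"wx": 0,"wy": 0,"wz": 0.06,"grip": 1},
  {"dx": 0,"dy": 0,"dz": 0,"wx": 0,"wy": 0,"wz": 0,"grip": 1},
  {"dx": 0,"dy": 0,"dz": 0,"wx": 0,"wy": 0,"wz": 0,"grip": -0.4},
  {"dx": 0,"dy": 0,"dz": 0,"wx": 0,"wy": 0,"wz": 0,"grip": -0.4},
  {"dx": 0,"dy": 0,"dz": 0,"wx": 0,"wy": 0,"wz": 0,"grip": -0.4},
  {"dx": 0,"dy": 0,"dz": 0,"wx": 0,"wy": 0,"wz": -0.05,"grip": -0.4},
  {"dx": 0,"dy": 0,"dz": 0,"wx": 0,"wy": 0,"wz": -0.1,"grip": -0.4},
  {"dx": 0,"dy": 0,"dz": 0,"wx": 0,"wy": 0,"wz": -0.14,"grip": -0.4},
  {"dx": 0,"dy": 0,"dz": 0,"wx": 0,"wy": 0,"wz": -0.14,"grip": -0.4},
  {"dx": 0,"dy": 0,"dz": 0,"wx": 0,"wy": 0,"wz": -0.14,"grip": -0.4},
  {"dx": 0,"dy": 0,"dz": 0,"wx": 0,"wy": 0,"wz": -0.14,"grip": -0.4},
  {"dx": 0,"dy": 0,"dz": 0,"wx": 0,"wy": 0,"wz": -0.14,"grip": -0.4},
  {"dx": 0,"dy": 0,"dz": 0,"wx": 0,"wy": 0,"wz": -0.14,"grip": -0.4},
  {"dx": 0,"dy": 0,"dz": 0,"wx": 0,"wy": 0,"wz": -0.14,"grip": -0.4},
  {"dx": 0,"dy": 0,"dz": 0,"wx": 0,"wy": 0,"wz": -0.14,"grip": -0.4},
  {"dx": 0,"dy": 0,"dz": 0,"wx": 0,"wy": 0,"wz": -0.14,"grip": -0.4},
  {"dx": 0,"dy": 0,"dz": 0,"wx": 0,"wy": 0,"wz": 0,"grip": -0.4},
])

```text
t: 22.15
ee_pos: [557.5, 60.8, 49.8]
ee_rot: [0.0, 0.434, 0.901, 0.001]
force: [1.1, 0.1, 0.6]
gripper_width: 0.698
grip_force: 0.0
```

```bash
python3 -c "
from h import *
delta([556.8,60.8,50.5],38.3)
s2=snap('scene'); a,b=proj(s2,[556,60,60]); a,b=int(a),int(b)
save('s4.png',s2['image'][b-40:b+40,a-50:a+50],7)
"
```

```text
t 22.15 pos [557.5  60.8  49.8] yaw 38.61 tilt 0.08 F [1.1 0.1 0.6] T [-0.    0.03  0.02] w 0.698 gf 0.0 j7 0.7
need tool d(cm) [ 0.04 -0.06 -0.07] wz 0.005
```

View pics/s4.png

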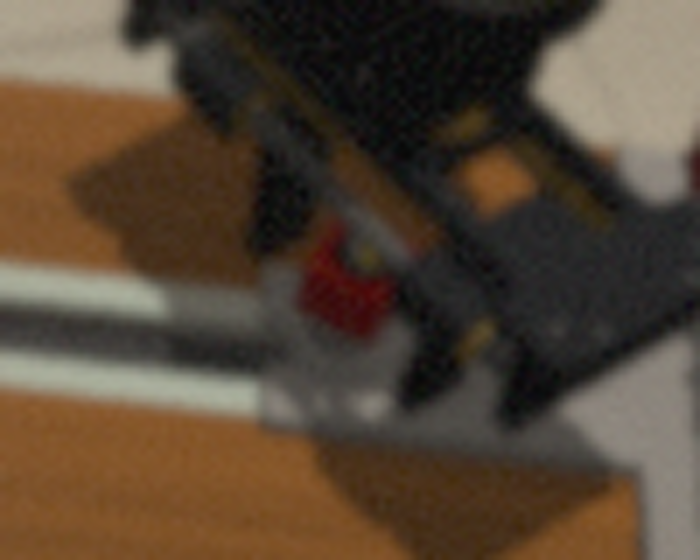

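The knob at (345,290) is upright in the fork and has run down a little. I'll lower the hand to match, grip again and run the nut down.

Call:
send_rows([
  {"dx": 0.03,"dy": -0.05,"dz": 0.25,"wx": 0,"wy": 0,"wz": 0,"grip": -0.2},
  {"dx": 0,"dy": 0,"dz": 0,"wx": 0,"wy": 0,"wz": 0,"grip": 0.2},
  {"dx": 0,"dy": 0,"dz": 0,"wx": 0,"wy": 0,"wz": 0,"grip": 1},
  {"dx": 0,"dy": 0,"dz": 0,"wx": 0,"wy": 0,"wz": 0,"grip": 1},
  {"dx": 0,"dy": 0,"dz": 0,"wx": 0,"wy": 0,"wz": 0,"grip": 1},
  {"dx": 0,"dy": 0,"dz": 0,"wx": 0,"wy": 0,"wz": 0,"grip": 1},
])

```text
t: 22.8
ee_pos: [556.3, 60.7, 46.8]
ee_rot: [-0.0, 0.435, 0.9, -0.0]
force: [-1.9, -0.1, 0.7]
gripper_width: 0.392
grip_force: 30.0
```

```bash
python3 -c "
from h import *
delta([556.8,60.8,50.5],-41.7)"
```

```text
t 22.8 pos [556.3  60.7  46.8] yaw 38.43 tilt 0.02 F [-1.9 -0.1  0.7] T [-0.09  0.2   0.05] w 0.392 gf 30.0 j7 0.7
need tool d(cm) [-0.02  0.05 -0.37] wz 1.399
```

Call:
send_rows([
  {"dx": 0,"dy": 0,"dz": 0.02,"wx": 0,"wy": 0,"wz": 0.05,"grip": 1},
  {"dx": 0,"dy": 0,"dz": 0.02,"wx": 0,"wy": 0,"wz": 0.05,"grip": 1},
  {"dx": 0,"dy": 0,"dz": 0.02,"wx": 0,"wy": 0,"wz": 0.05,"grip": 1},
  {"dx": 0,"dy": 0,"dz": 0,"wx": 0,"wy": 0,"wz": 0,"grip": 1},
])

```text
t: 23.2
ee_pos: [556.3, 60.7, 46.3]
ee_rot: [-0.0, 0.501, 0.865, -0.0]
force: [-2.4, -0.4, 3.5]
gripper_width: 0.393
grip_force: 30.0
```

```bash
python3 -c "
from h import *
delta([556.8,60.8,50.5],-41.7)"
```

```text
t 23.2 pos [556.3  60.7  46.3] yaw 29.81 tilt 0.01 F [-2.4 -0.4  3.5] T [-0.11  0.41  0.13] w 0.393 gf 30.0 j7 0.56
need tool d(cm) [-0.02  0.04 -0.42] wz 1.248
```

Call:
send_rows([
  {"dx": 0,"dy": 0,"dz": 0,"wx": 0,"wy": 0,"wz": 0.05,"grip": 1},
  {"dx": 0,"dy": 0,"dz": 0,"wx": 0,"wy": 0,"wz": 0,"grip": 0},
  {"dx": 0,"dy": 0,"dz": 0,"wx": 0,"wy": 0,"wz": 0,"grip": -0.2},
  {"dx": 0,"dy": 0,"dz": 0,"wx": 0,"wy": 0,"wz": -0.1,"grip": -0.2},
  {"dx": 0,"dy": 0,"dz": 0,"wx": 0,"wy": 0,"wz": -0.1,"grip": -0.2},
  {"dx": 0,"dy": 0,"dz": 0,"wx": 0,"wy": 0,"wz": 0,"grip": 0},
  {"dx": 0,"dy": 0,"dz": 0,"wx": 0,"wy": 0,"wz": 0,"grip": 1},
  {"dx": 0,"dy": 0,"dz": 0,"wx": 0,"wy": 0,"wz": 0,"grip": 1},
  {"dx": 0,"dy": 0,"dz": 0,"wx": 0,"wy": 0,"wz": 0,"grip": 1},
  {"dx": 0,"dy": 0,"dz": 0,"wx": 0,"wy": 0,"wz": 0,"grip": 1},
])

```text
t: 24.2
ee_pos: [556.5, 60.6, 46.2]
ee_rot: [0.0, 0.435, 0.9, -0.0]
force: [0.4, -0.8, -0.2]
gripper_width: 0.366
grip_force: 27.8
```

```bash
python3 -c "
from h import *
delta([556.8,60.8,50.5],-41.7)"
```

```text
t 24.2 pos [556.5  60.6  46.2] yaw 38.41 tilt 0.01 F [ 0.4 -0.8 -0.2] T [-0.2  -0.14  0.07] w 0.366 gf 27.8 j7 0.7
need tool d(cm) [-0.    0.04 -0.43] wz 1.398
```

Call:
send_rows([
  {"dx": 0,"dy": 0,"dz": 0.03,"wx": 0,"wy": 0,"wz": 0.06,"grip": 1},
  {"dx": 0,"dy": 0,"dz": 0.03,"wx": 0,"wy": 0,"wz": 0.06,"grip": 1},
  {"dx": 0,"dy": 0,"dz": 0.03,"wx": 0,"wy": 0,"wz": 0.06,"grip": 1},
  {"dx": 0,"dy": 0,"dz": 0,"wx": 0,"wy": 0,"wz": 0,"grip": 1},
])

```text
t: 24.6
ee_pos: [556.4, 60.5, 45.4]
ee_rot: [0.0, 0.515, 0.857, -0.0]
force: [-0.8, -0.8, 1.7]
gripper_width: 0.372
grip_force: 28.2
```

```bash
python3 -c "
from h import *
delta([556.8,60.8,50.5],-41.7)"
```

```text
t 24.6 pos [556.4  60.5  45.4] yaw 28.06 tilt 0.02 F [-0.8 -0.8  1.7] T [-0.38  0.07  0.17] w 0.372 gf 28.2 j7 0.54
need tool d(cm) [ 0.01  0.05 -0.51] wz 1.218
```

Call:
send_rows([
  {"dx": 0,"dy": 0,"dz": 0.03,"wx": 0,"wy": 0,"wz": 0.06,"grip": 1},
  {"dx": 0,"dy": 0,"dz": 0.03,"wx": 0,"wy": 0,"wz": 0.06,"grip": 1},
  {"dx": 0,"dy": 0,"dz": 0,"wx": 0,"wy": 0,"wz": 0,"grip": 1},
])

```text
t: 24.9
ee_pos: [556.4, 60.4, 44.8]
ee_rot: [0.0, 0.564, 0.826, -0.0]
force: [-2.3, -1.6, 1.5]
gripper_width: 0.372
grip_force: 28.2
```

```bash
python3 -c "
from h import *
delta([556.8,60.8,50.5],-41.7)"
```

```text
t 24.9 pos [556.4  60.4  44.8] yaw 21.28 tilt 0.02 F [-2.3 -1.6  1.5] T [-0.52  0.21  0.18] w 0.372 gf 28.2 j7 0.43
need tool d(cm) [ 0.02  0.05 -0.57] wz 1.099
```

```bash
python3 -c "
from h import *
for n in('top','scene'):
    s=np.load(n+'.npy',allow_pickle=True).item(); P=cloud(s); h=cv2.cvtColor(s['image'],cv2.COLOR_RGB2HSV)
    near=(np.hypot(P[...,0]-473,P[...,1]+402)<22)&(P[...,2]>40)
    red=near&((h[...,0]<8)|(h[...,0]>172))&(h[...,1]>140)
    z=np.sort(P[...,2][red]); print(n,len(z),z.round(1))
    k=(np.hypot(P[...,0]-515,P[...,1]+412)<18); print('rack top z',np.median(P[...,2][k]))
"
```

```text
top 97 [82.1 82.7 83.2 83.4 83.6 83.6 83.8 83.8 83.9 84.  84.1 84.2 84.2 84.2
 84.2 84.3 84.3 84.3 84.4 84.5 84.5 84.6 84.7 84.8 85.  85.  85.  85.
 85.3 85.4 85.4 85.5 85.5 85.7 85.7 85.7 85.8 85.8 85.8 85.9 85.9 86.
 86.  86.  86.  86.  86.  86.1 86.1 86.2 86.2 86.2 86.4 86.5 86.6 86.6
 86.6 86.8 86.9 87.  87.  87.1 87.1 87.1 87.2 87.2 87.2 87.3 87.3 87.3
 87.3 87.4 87.4 87.5 87.5 87.7 87.8 87.9 87.9 87.9 88.  88.  88.1 88.2
 88.2 88.2 88.2 88.2 88.3 88.5 88.5 88.6 88.7 89.  89.  89.  89.6]
rack top z 32.000144783746556
scene 38 [79.2 80.5 81.  81.2 81.4 81.8 81.9 82.3 82.3 82.5 82.5 82.7 82.8 82.9
 83.  83.  83.2 83.2 83.6 83.8 83.9 84.  84.  84.1 84.1 84.4 84.5 84.6
 84.6 84.7 84.8 85.1 85.1 85.1 85.2 85.7 85.9 88. ]
rack top z 29.42536114684856
```

Call:
send_rows([
  {"dx": 0,"dy": 0,"dz": 0.03,"wx": 0,"wy": 0,"wz": 0.06,"grip": 1},
  {"dx": 0,"dy": 0,"dz": 0.03,"wx": 0,"wy": 0,"wz": 0.06,"grip": 1},
  {"dx": 0,"dy": 0,"dz": 0.03,"wx": 0,"wy": 0,"wz": 0.06,"grip": 1},
  {"dx": 0,"dy": 0,"dz": 0,"wx": 0,"wy": 0,"wz": 0,"grip": 1},
])

```text
t: 25.3
ee_pos: [556.3, 60.4, 43.9]
ee_rot: [0.0, 0.636, 0.772, -0.0]
force: [-1.1, -2.1, 3.3]
gripper_width: 0.371
grip_force: 28.3
```

```bash
python3 -c "
from h import *
delta([556.8,60.8,50.5],-41.7)"
```

```text
t 25.3 pos [556.3  60.4  43.9] yaw 11.03 tilt 0.03 F [-1.1 -2.1  3.3] T [-0.62  0.42  0.18] w 0.371 gf 28.3 j7 0.27
need tool d(cm) [ 0.03  0.06 -0.66] wz 0.92
```

Call:
send_rows([
  {"dx": 0,"dy": 0,"dz": 0.03,"wx": 0,"wy": 0,"wz": 0.06,"grip": 1},
  {"dx": 0,"dy": 0,"dz": 0,"wx": 0,"wy": 0,"wz": 0,"grip": 1},
])

```text
t: 25.5
ee_pos: [556.3, 60.4, 43.6]
ee_rot: [0.0, 0.659, 0.753, -0.0]
force: [-1.4, -2.1, 3.1]
gripper_width: 0.368
grip_force: 28.3
```

```bash
python3 -c "
from h import *
delta([556.8,60.8,50.5],-41.7)"
```

```text
t 25.5 pos [556.3  60.4  43.6] yaw 7.62 tilt 0.02 F [-1.4 -2.1  3.1] T [-0.77  0.44  0.18] w 0.368 gf 28.3 j7 0.22
need tool d(cm) [ 0.04  0.06 -0.69] wz 0.861
```

Call:
send_rows([
  {"dx": 0,"dy": 0,"dz": 0.025,"wx": 0,"wy": 0,"wz": 0.06,"grip": 1},
  {"dx": 0,"dy": 0,"dz": 0.025,"wx": 0,"wy": 0,"wz": 0.06,"grip": 1},
  {"dx": 0,"dy": 0,"dz": 0,"wx": 0,"wy": 0,"wz": 0,"grip": 1},
])

```text
t: 25.8
ee_pos: [556.2, 60.3, 43.0]
ee_rot: [0.0, 0.702, 0.712, -0.0]
force: [-2.0, -3.4, 3.7]
gripper_width: 0.371
grip_force: 28.3
```

```bash
python3 -c "
from h import *
delta([556.8,60.8,50.5],-41.7)"
```

```text
t 25.8 pos [556.2  60.3  43. ] yaw 0.76 tilt 0.03 F [-2.  -3.4  3.7] T [-0.85  0.49  0.17] w 0.371 gf 28.3 j7 0.11
need tool d(cm) [ 0.04  0.06 -0.75] wz 0.741
```

Call:
send_rows([
  {"dx": -0.02,"dy": 0,"dz": 0.02,"wx": 0,"wy": 0,"wz": 0.05,"grip": 1},
  {"dx": 0,"dy": 0,"dz": 0.02,"wx": 0,"wy": 0,"wz": 0.05,"grip": 1},
  {"dx": 0,"dy": 0,"dz": 0,"wx": 0,"wy": 0,"wz": 0,"grip": 1},
])

```text
t: 26.1
ee_pos: [556.2, 60.2, 42.6]
ee_rot: [-0.0, 0.737, 0.676, -0.0]
force: [-3.3, -3.2, 3.6]
gripper_width: 0.368
grip_force: 28.4
```

```bash
python3 -c "
from h import *
delta([556.8,60.8,50.5],-41.7)"
```

```text
t 26.1 pos [556.2  60.2  42.6] yaw -4.94 tilt 0.03 F [-3.3 -3.2  3.6] T [-0.87  0.61  0.17] w 0.368 gf 28.4 j7 0.02
need tool d(cm) [ 0.06  0.06 -0.79] wz 0.642
```

Call:
send_rows([
  {"dx": 0,"dy": 0,"dz": 0.02,"wx": 0,"wy": 0,"wz": 0.04,"grip": 1},
  {"dx": 0,"dy": 0,"dz": 0.02,"wx": 0,"wy": 0,"wz": 0.04,"grip": 1},
  {"dx": 0,"dy": 0,"dz": 0,"wx": 0,"wy": 0,"wz": 0,"grip": 1},
])

```text
t: 26.4
ee_pos: [556.1, 60.1, 42.4]
ee_rot: [-0.0, 0.763, 0.646, -0.0]
force: [-4.5, -2.7, 8.0]
gripper_width: 0.37
grip_force: 28.5
```

```bash
python3 -c "
from h import *
delta([556.8,60.8,50.5],-41.7)"
```

```text
t 26.4 pos [556.1  60.1  42.4] yaw -9.51 tilt 0.04 F [-4.5 -2.7  8. ] T [-0.98  1.03  0.23] w 0.37 gf 28.5 j7 -0.05
need tool d(cm) [ 0.08  0.06 -0.81] wz 0.562
```

Call:
send_rows([
  {"dx": 0,"dy": 0,"dz": -0.02,"wx": 0,"wy": 0,"wz": 0.04,"grip": 1},
  {"dx": 0,"dy": 0,"dz": 0,"wx": 0,"wy": 0,"wz": 0.02,"grip": 1},
  {"dx": 0,"dy": 0,"dz": 0,"wx": 0,"wy": 0,"wz": 0,"grip": 1},
])

```text
t: 26.7
ee_pos: [556.0, 60.1, 42.4]
ee_rot: [-0.0, 0.782, 0.623, -0.0]
force: [-4.5, -4.2, 7.0]
gripper_width: 0.371
grip_force: 28.6
```

```bash
python3 -c "
from h import *
delta([556.8,60.8,50.5],-41.7)"
```

```text
t 26.7 pos [556.   60.1  42.4] yaw -12.91 tilt 0.05 F [-4.5 -4.2  7. ] T [-0.94  0.92  0.19] w 0.371 gf 28.6 j7 -0.1
need tool d(cm) [ 0.08  0.06 -0.81] wz 0.502
```

Call:
send_rows([
  {"dx": 0,"dy": 0,"dz": -0.03,"wx": 0,"wy": 0,"wz": 0.04,"grip": 1},
  {"dx": 0,"dy": 0,"dz": 0,"wx": 0,"wy": 0,"wz": 0.03,"grip": 1},
  {"dx": 0,"dy": 0,"dz": 0,"wx": 0,"wy": 0,"wz": 0,"grip": 1},
])

```text
t: 27.0
ee_pos: [555.9, 60.1, 42.5]
ee_rot: [-0.0, 0.804, 0.595, -0.001]
force: [-2.7, -3.6, 2.9]
gripper_width: 0.369
grip_force: 28.7
```

```bash
python3 -c "
from h import *
delta([556.8,60.8,50.5],-41.7)"
```

```text
t 27.0 pos [555.9  60.1  42.5] yaw -17.03 tilt 0.06 F [-2.7 -3.6  2.9] T [-1.01  0.82  0.19] w 0.369 gf 28.7 j7 -0.16
need tool d(cm) [ 0.09  0.07 -0.8 ] wz 0.431
```

Call:
send_rows([
  {"dx": 0,"dy": 0,"dz": 0,"wx": 0,"wy": 0,"wz": 0.04,"grip": 1},
  {"dx": 0,"dy": 0,"dz": 0,"wx": 0,"wy": 0,"wz": 0.04,"grip": 1},
  {"dx": 0,"dy": 0,"dz": 0,"wx": 0,"wy": 0,"wz": 0,"grip": 1},
])

```text
t: 27.3
ee_pos: [555.9, 60.1, 42.5]
ee_rot: [-0.0, 0.827, 0.562, -0.001]
force: [-4.3, -3.8, 2.6]
gripper_width: 0.37
grip_force: 28.7
```

```bash
python3 -c "
from h import *
delta([556.8,60.8,50.5],-41.7)"
```

```text
t 27.3 pos [555.9  60.1  42.5] yaw -21.63 tilt 0.07 F [-4.3 -3.8  2.6] T [-1.03  0.83  0.27] w 0.37 gf 28.7 j7 -0.24
need tool d(cm) [ 0.09  0.06 -0.8 ] wz 0.35
```

Call:
send_rows([
  {"dx": 0,"dy": 0,"dz": 0,"wx": 0,"wy": 0,"wz": 0.02,"grip": 1},
  {"dx": 0,"dy": 0,"dz": 0,"wx": 0,"wy": 0,"wz": 0,"grip": 1},
])

```text
t: 27.5
ee_pos: [555.9, 60.2, 42.5]
ee_rot: [-0.0, 0.833, 0.554, -0.001]
force: [-2.9, -3.3, 3.3]
gripper_width: 0.377
grip_force: 28.7
```

```bash
python3 -c "
from h import *
delta([556.8,60.8,50.5],-41.7)"
```

```text
t 27.5 pos [555.9  60.2  42.5] yaw -22.73 tilt 0.07 F [-2.9 -3.3  3.3] T [-1.01  0.83  0.22] w 0.377 gf 28.7 j7 -0.25
need tool d(cm) [ 0.09  0.06 -0.8 ] wz 0.331
```

Call:
send_rows([
  {"dx": 0,"dy": 0,"dz": 0,"wx": 0,"wy": 0,"wz": 0,"grip": 1},
])

```text
t: 27.6
ee_pos: [555.9, 60.2, 42.5]
ee_rot: [-0.0, 0.832, 0.554, -0.001]
force: [-3.3, -5.1, 3.3]
gripper_width: 0.374
grip_force: 28.7
```

```bash
python3 -c "
from h import *
delta([556.8,60.8,50.5],-41.7)"
```

```text
t 27.6 pos [555.9  60.2  42.5] yaw -22.7 tilt 0.06 F [-3.3 -5.1  3.3] T [-1.04  0.96  0.23] w 0.374 gf 28.7 j7 -0.25
need tool d(cm) [ 0.09  0.06 -0.8 ] wz 0.332
```

Call:
send_rows([
  {"dx": 0,"dy": 0,"dz": 0,"wx": 0,"wy": 0,"wz": 0.03,"grip": 1},
  {"dx": 0,"dy": 0,"dz": 0,"wx": 0,"wy": 0,"wz": 0,"grip": 1},
])

```text
t: 27.8
ee_pos: [555.8, 60.1, 42.5]
ee_rot: [-0.0, 0.841, 0.541, -0.001]
force: [-3.9, -3.1, 3.0]
gripper_width: 0.373
grip_force: 28.8
```

```bash
python3 -c "
from h import *
delta([556.8,60.8,50.5],-41.7)"
```

```text
t 27.8 pos [555.8  60.1  42.5] yaw -24.47 tilt 0.07 F [-3.9 -3.1  3. ] T [-0.97  0.96  0.24] w 0.373 gf 28.8 j7 -0.28
need tool d(cm) [ 0.1   0.06 -0.8 ] wz 0.301
```

Call:
send_rows([
  {"dx": 0,"dy": 0,"dz": 0,"wx": 0,"wy": 0,"wz": 0,"grip": 1},
])

```text
t: 27.9
ee_pos: [555.9, 60.1, 42.5]
ee_rot: [-0.0, 0.841, 0.542, -0.001]
force: [-3.6, -3.6, 3.5]
gripper_width: 0.369
grip_force: 28.7
```

```bash
python3 -c "
from h import *
delta([556.8,60.8,50.5],-41.7)"
```

```text
t 27.9 pos [555.9  60.1  42.5] yaw -24.42 tilt 0.07 F [-3.6 -3.6  3.5] T [-1.09  0.95  0.22] w 0.369 gf 28.7 j7 -0.28
need tool d(cm) [ 0.1   0.06 -0.8 ] wz 0.302
```

Call:
send_rows([
  {"dx": 0,"dy": 0,"dz": 0,"wx": 0,"wy": 0,"wz": 0.05,"grip": 1},
  {"dx": 0,"dy": 0,"dz": 0,"wx": 0,"wy": 0,"wz": 0,"grip": 1},
])

```text
t: 28.1
ee_pos: [555.8, 60.1, 42.5]
ee_rot: [-0.0, 0.854, 0.52, -0.001]
force: [-4.1, -4.0, 3.2]
gripper_width: 0.369
grip_force: 28.8
```

```bash
python3 -c "
from h import *
delta([556.8,60.8,50.5],-41.7)"
```

```text
t 28.1 pos [555.8  60.1  42.5] yaw -27.38 tilt 0.08 F [-4.1 -4.   3.2] T [-1.06  1.02  0.26] w 0.369 gf 28.8 j7 -0.32
need tool d(cm) [ 0.1   0.06 -0.8 ] wz 0.25
```

Call:
send_rows([
  {"dx": 0,"dy": 0,"dz": 0,"wx": 0,"wy": 0,"wz": 0,"grip": 1},
])

```text
t: 28.2
ee_pos: [555.8, 60.1, 42.5]
ee_rot: [-0.0, 0.854, 0.52, -0.001]
force: [-4.6, -3.8, 2.6]
gripper_width: 0.368
grip_force: 28.8
```

```bash
python3 -c "
from h import *
delta([556.8,60.8,50.5],-41.7)"
```

```text
t 28.2 pos [555.8  60.1  42.5] yaw -27.28 tilt 0.08 F [-4.6 -3.8  2.6] T [-1.03  0.98  0.25] w 0.368 gf 28.8 j7 -0.32
need tool d(cm) [ 0.1   0.06 -0.8 ] wz 0.252
```

Call:
send_rows([
  {"dx": 0,"dy": 0,"dz": 0,"wx": 0,"wy": 0,"wz": 0.05,"grip": 1},
  {"dx": 0,"dy": 0,"dz": 0,"wx": 0,"wy": 0,"wz": 0,"grip": 1},
])

```text
t: 28.4
ee_pos: [555.8, 60.1, 42.5]
ee_rot: [-0.0, 0.867, 0.498, -0.001]
force: [-5.0, -3.6, 4.0]
gripper_width: 0.366
grip_force: 28.8
```

```bash
python3 -c "
from h import *
delta([556.8,60.8,50.5],-41.7)"
```

```text
t 28.4 pos [555.8  60.1  42.5] yaw -30.24 tilt 0.08 F [-5.  -3.6  4. ] T [-0.99  1.05  0.27] w 0.366 gf 28.8 j7 -0.37
need tool d(cm) [ 0.11  0.05 -0.8 ] wz 0.2
```

Call:
send_rows([
  {"dx": 0,"dy": 0,"dz": 0,"wx": 0,"wy": 0,"wz": 0,"grip": 1},
])

```text
t: 28.5
ee_pos: [555.8, 60.1, 42.5]
ee_rot: [-0.0, 0.867, 0.499, -0.001]
force: [-4.8, -4.9, 3.9]
gripper_width: 0.372
grip_force: 28.8
```

```bash
python3 -c "
from h import *
delta([556.8,60.8,50.5],-41.7)"
```

```text
t 28.5 pos [555.8  60.1  42.5] yaw -30.15 tilt 0.08 F [-4.8 -4.9  3.9] T [-0.99  1.04  0.27] w 0.372 gf 28.8 j7 -0.37
need tool d(cm) [ 0.11  0.06 -0.8 ] wz 0.202
```

Call:
send_rows([
  {"dx": -0.05,"dy": -0.02,"dz": 0,"wx": 0,"wy": 0,"wz": 0,"grip": 1},
  {"dx": 0,"dy": 0,"dz": 0,"wx": 0,"wy": 0,"wz": 0.05,"grip": 1},
  {"dx": 0,"dy": 0,"dz": 0,"wx": 0,"wy": 0,"wz": 0,"grip": 1},
])

```text
t: 28.8
ee_pos: [555.6, 60.1, 42.5]
ee_rot: [-0.0, 0.879, 0.476, -0.0]
force: [-3.2, -1.9, 3.0]
gripper_width: 0.369
grip_force: 28.7
```

```bash
python3 -c "
from h import *
delta([556.8,60.8,50.5],-41.7)"
```

```text
t 28.8 pos [555.6  60.1  42.5] yaw -33.11 tilt 0.04 F [-3.2 -1.9  3. ] T [-0.96  0.79  0.23] w 0.369 gf 28.7 j7 -0.41
need tool d(cm) [ 0.12  0.06 -0.8 ] wz 0.15
```

Call:
send_rows([
  {"dx": 0,"dy": 0,"dz": 0,"wx": 0,"wy": 0,"wz": 0,"grip": 1},
])

```text
t: 28.9
ee_pos: [555.6, 60.1, 42.5]
ee_rot: [-0.0, 0.879, 0.477, -0.0]
force: [-4.2, -3.4, 0.9]
gripper_width: 0.373
grip_force: 28.7
```

```bash
python3 -c "
from h import *
delta([556.8,60.8,50.5],-41.7)"
```

```text
t 28.9 pos [555.6  60.1  42.5] yaw -33.03 tilt 0.04 F [-4.2 -3.4  0.9] T [-0.92  0.88  0.28] w 0.373 gf 28.7 j7 -0.41
need tool d(cm) [ 0.12  0.06 -0.8 ] wz 0.151
```

Call:
send_rows([
  {"dx": 0,"dy": 0,"dz": 0,"wx": 0,"wy": 0,"wz": 0.06,"grip": 1},
  {"dx": 0,"dy": 0,"dz": 0,"wx": 0,"wy": 0,"wz": 0,"grip": 1},
])

```text
t: 29.1
ee_pos: [555.5, 60.1, 42.5]
ee_rot: [-0.0, 0.893, 0.449, -0.0]
force: [-4.1, -3.7, 1.9]
gripper_width: 0.368
grip_force: 28.8
```

```bash
python3 -c "
from h import *
delta([556.8,60.8,50.5],-41.7)"
```

```text
t 29.1 pos [555.5  60.1  42.5] yaw -36.61 tilt 0.05 F [-4.1 -3.7  1.9] T [-0.89  0.89  0.22] w 0.368 gf 28.8 j7 -0.46
need tool d(cm) [ 0.13  0.06 -0.8 ] wz 0.089
```

Call:
send_rows([
  {"dx": 0,"dy": 0,"dz": 0,"wx": 0,"wy": 0,"wz": 0,"grip": 1},
])

```text
t: 29.2
ee_pos: [555.5, 60.1, 42.5]
ee_rot: [-0.0, 0.893, 0.45, -0.0]
force: [-4.3, -2.9, 1.3]
gripper_width: 0.367
grip_force: 28.7
```

```bash
python3 -c "
from h import *
delta([556.8,60.8,50.5],-41.7)"
```

```text
t 29.2 pos [555.5  60.1  42.5] yaw -36.5 tilt 0.05 F [-4.3 -2.9  1.3] T [-0.91  0.96  0.25] w 0.367 gf 28.7 j7 -0.46
need tool d(cm) [ 0.13  0.06 -0.8 ] wz 0.091
```

Call:
send_rows([
  {"dx": 0,"dy": 0,"dz": 0,"wx": 0,"wy": 0,"wz": 0.06,"grip": 1},
  {"dx": 0,"dy": 0,"dz": 0,"wx": 0,"wy": 0,"wz": 0,"grip": 1},
])

```text
t: 29.4
ee_pos: [555.4, 60.1, 42.4]
ee_rot: [-0.0, 0.906, 0.422, -0.001]
force: [-5.0, -2.9, 2.1]
gripper_width: 0.372
grip_force: 28.8
```

```bash
python3 -c "
from h import *
delta([556.8,60.8,50.5],-41.7)"
```

```text
t 29.4 pos [555.4  60.1  42.4] yaw -40.04 tilt 0.07 F [-5.  -2.9  2.1] T [-0.9   1.09  0.23] w 0.372 gf 28.8 j7 -0.52
need tool d(cm) [ 0.14  0.06 -0.81] wz 0.029
```

Call:
send_rows([
  {"dx": 0,"dy": 0,"dz": 0,"wx": 0,"wy": 0,"wz": 0,"grip": 1},
])

```text
t: 29.5
ee_pos: [555.4, 60.1, 42.4]
ee_rot: [-0.0, 0.906, 0.423, -0.001]
force: [-5.3, -3.0, 1.4]
gripper_width: 0.371
grip_force: 28.8
```

```bash
python3 -c "
from h import *
delta([556.8,60.8,50.5],-41.7)
P=None
s=snap('scene');P=cloud(s);h=cv2.cvtColor(s['image'],cv2.COLOR_RGB2HSV)
near=(np.hypot(P[...,0]-556,P[...,1]-60)<30)&(P[...,2]>35)
red=near&((h[...,0]<8)|(h[...,0]>172))&(h[...,1]>140); z=P[...,2][red]; print(len(z),np.sort(z).round(0)[:100])
s0=np.load('scene.npy',allow_pickle=True).item();P0=cloud(s0)
b=(abs(P[...,0]-600)<10)&(abs(P[...,1]-110)<8);b0=(abs(P0[...,0]-570)<5)&(abs(P0[...,1]-100)<15);print('foot z',np.median(P0[...,2][b0]))
"
```

```text
t 29.5 pos [555.4  60.1  42.4] yaw -39.93 tilt 0.07 F [-5.3 -3.   1.4] T [-0.97  1.06  0.28] w 0.371 gf 28.8 j7 -0.51
need tool d(cm) [ 0.15  0.06 -0.81] wz 0.031
0 []
foot z 27.84868613418928
```

Call:
send_rows([
  {"dx": 0,"dy": 0,"dz": 0,"wx": 0,"wy": 0,"wz": 0,"grip": 0},
  {"dx": 0,"dy": 0,"dz": 0,"wx": 0,"wy": 0,"wz": 0,"grip": 0},
  {"dx": 0,"dy": 0,"dz": 0,"wx": 0,"wy": 0,"wz": -0.1,"grip": 0},
  {"dx": 0,"dy": 0,"dz": 0,"wx": 0,"wy": 0,"wz": -0.12,"grip": 0},
  {"dx": 0,"dy": 0,"dz": 0,"wx": 0,"wy": 0,"wz": 0,"grip": 0},
])

```text
t: 30.05
ee_pos: [556.7, 60.9, 43.1]
ee_rot: [-0.0, 0.854, 0.521, 0.001]
force: [1.1, -0.9, 0.2]
gripper_width: 0.498
grip_force: 0.0
```

```bash
python3 -c "
from h import *
delta([556.8,60.8,50.5],-41.7)
s=snap('scene');P=cloud(s);h=cv2.cvtColor(s['image'],cv2.COLOR_RGB2HSV)
near=(np.hypot(P[...,0]-556,P[...,1]-60)<35)&(P[...,2]>30)
red=near&((h[...,0]<10)|(h[...,0]>170))&(h[...,1]>110); z=P[...,2][red]; print(len(z),np.sort(z).round(0)[:100])
a,b=proj(s,[556,60,60]); a,b=int(a),int(b)
save('s5.png',s['image'][b-40:b+40,a-50:a+50],7)
"
```

```text
t 30.05 pos [556.7  60.9  43.1] yaw -27.25 tilt 0.11 F [ 1.1 -0.9  0.2] T [-0.06  0.12  0.03] w 0.498 gf 0.0 j7 -0.32
need tool d(cm) [-0.    0.02 -0.74] wz 0.252
4 [ 79. 155. 156. 161.]
```

View pics/s5.png

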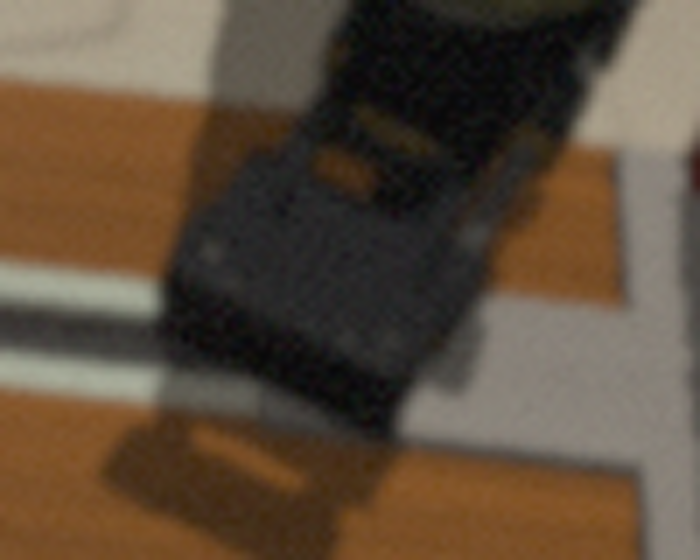

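The hand hides the knob here (dark block at (300,280)), so I'll go on by feel: grip again, aligned, and tighten in small steps.

Call:
send_rows([
  {"dx": 0,"dy": 0,"dz": 0,"wx": 0,"wy": 0,"wz": 0,"grip": 0.2},
  {"dx": 0,"dy": 0,"dz": 0,"wx": 0,"wy": 0,"wz": 0,"grip": 1},
  {"dx": 0,"dy": 0,"dz": 0,"wx": 0,"wy": 0,"wz": 0,"grip": 1},
  {"dx": 0,"dy": 0,"dz": 0,"wx": 0,"wy": 0,"wz": 0,"grip": 1},
  {"dx": 0,"dy": 0,"dz": 0,"wx": 0,"wy": 0,"wz": 0,"grip": 1},
])

```text
t: 30.6
ee_pos: [555.5, 60.8, 42.7]
ee_rot: [-0.001, 0.855, 0.519, -0.0]
force: [-4.7, 3.1, 4.8]
gripper_width: 0.342
grip_force: 27.4
```

```bash
python3 -c "
from h import *
delta([556.8,60.8,50.5],-41.7)"
```

```text
t 30.6 pos [555.5  60.8  42.7] yaw -27.43 tilt 0.07 F [-4.7  3.1  4.8] T [0.51 1.06 0.07] w 0.342 gf 27.4 j7 -0.32
need tool d(cm) [ 0.06  0.11 -0.78] wz 0.249
```

Call:
send_rows([
  {"dx": 0,"dy": 0,"dz": 0,"wx": 0,"wy": 0,"wz": 0.06,"grip": 1},
  {"dx": 0,"dy": 0,"dz": 0,"wx": 0,"wy": 0,"wz": 0,"grip": 1},
])

```text
t: 30.8
ee_pos: [555.6, 60.8, 42.7]
ee_rot: [-0.001, 0.87, 0.493, -0.0]
force: [-4.4, 3.0, 4.2]
gripper_width: 0.349
grip_force: 28.1
```

```bash
python3 -c "
from h import *
delta([556.8,60.8,50.5],-41.7)"
```

```text
t 30.8 pos [555.6  60.8  42.7] yaw -30.94 tilt 0.06 F [-4.4  3.   4.2] T [0.55 1.18 0.15] w 0.349 gf 28.1 j7 -0.38
need tool d(cm) [ 0.07  0.1  -0.78] wz 0.188
```

Call:
send_rows([
  {"dx": 0,"dy": -0.08,"dz": 0,"wx": 0,"wy": 0,"wz": 0.05,"grip": 1},
  {"dx": 0,"dy": 0,"dz": 0,"wx": 0,"wy": 0,"wz": 0,"grip": 1},
])

```text
t: 31.0
ee_pos: [555.4, 60.8, 42.7]
ee_rot: [0.0, 0.882, 0.471, 0.0]
force: [-1.3, 1.9, 1.6]
gripper_width: 0.345
grip_force: 28.2
```

```bash
python3 -c "
from h import *
delta([556.8,60.8,50.5],-41.7)"
```

```text
t 31.0 pos [555.4  60.8  42.7] yaw -33.74 tilt 0.02 F [-1.3  1.9  1.6] T [0.33 0.35 0.23] w 0.345 gf 28.2 j7 -0.42
need tool d(cm) [ 0.08  0.11 -0.78] wz 0.139
```

Call:
send_rows([
  {"dx": 0,"dy": 0,"dz": 0,"wx": 0,"wy": 0,"wz": 0.05,"grip": 1},
  {"dx": 0,"dy": 0,"dz": 0,"wx": 0,"wy": 0,"wz": 0,"grip": 1},
])

```text
t: 31.2
ee_pos: [555.4, 60.8, 42.7]
ee_rot: [0.0, 0.893, 0.45, 0.0]
force: [-1.2, 1.4, 1.8]
gripper_width: 0.344
grip_force: 28.2
```

```bash
python3 -c "
from h import *
delta([556.8,60.8,50.5],-41.7)"
```

```text
t 31.2 pos [555.4  60.8  42.7] yaw -36.55 tilt 0.02 F [-1.2  1.4  1.8] T [0.43 0.34 0.28] w 0.344 gf 28.2 j7 -0.46
need tool d(cm) [ 0.08  0.11 -0.78] wz 0.09
```

Call:
send_rows([
  {"dx": 0,"dy": 0,"dz": 0,"wx": 0,"wy": 0,"wz": 0.03,"grip": 1},
  {"dx": 0,"dy": 0,"dz": 0,"wx": 0,"wy": 0,"wz": 0,"grip": 1},
])

```text
t: 31.4
ee_pos: [555.4, 60.7, 42.7]
ee_rot: [-0.0, 0.9, 0.436, 0.0]
force: [-1.3, 2.8, 1.1]
gripper_width: 0.342
grip_force: 28.3
```

```bash
python3 -c "
from h import *
delta([556.8,60.8,50.5],-41.7)"
```

```text
t 31.4 pos [555.4  60.7  42.7] yaw -38.33 tilt 0.02 F [-1.3  2.8  1.1] T [0.47 0.25 0.21] w 0.342 gf 28.3 j7 -0.49
need tool d(cm) [ 0.09  0.1  -0.78] wz 0.059
```

Call:
send_rows([
  {"dx": 0,"dy": 0,"dz": 0,"wx": 0,"wy": 0,"wz": 0,"grip": 1},
])

```text
t: 31.5
ee_pos: [555.4, 60.7, 42.7]
ee_rot: [-0.0, 0.9, 0.436, 0.0]
force: [-0.8, 2.5, 0.6]
gripper_width: 0.344
grip_force: 28.3
```

```bash
python3 -c "
from h import *
delta([556.8,60.8,50.5],-41.7)"
```

```text
t 31.5 pos [555.4  60.7  42.7] yaw -38.28 tilt 0.02 F [-0.8  2.5  0.6] T [0.51 0.26 0.22] w 0.344 gf 28.3 j7 -0.49
need tool d(cm) [ 0.09  0.11 -0.78] wz 0.06
```

Call:
send_rows([
  {"dx": 0,"dy": 0,"dz": 0,"wx": 0,"wy": 0,"wz": 0.05,"grip": 1},
  {"dx": 0,"dy": 0,"dz": 0,"wx": 0,"wy": 0,"wz": 0,"grip": 1},
])

```text
t: 31.7
ee_pos: [555.4, 60.7, 42.8]
ee_rot: [-0.0, 0.911, 0.413, 0.0]
force: [0.3, 2.6, 0.2]
gripper_width: 0.35
grip_force: 28.4
```

```bash
python3 -c "
from h import *
delta([556.8,60.8,50.5],-41.7)"
```

```text
t 31.7 pos [555.4  60.7  42.8] yaw -41.2 tilt 0.02 F [0.3 2.6 0.2] T [0.52 0.16 0.28] w 0.35 gf 28.4 j7 -0.53
need tool d(cm) [ 0.1   0.1  -0.77] wz 0.009
```

Call:
send_rows([
  {"dx": 0,"dy": 0,"dz": 0,"wx": 0,"wy": 0,"wz": 0.03,"grip": 1},
  {"dx": 0,"dy": 0,"dz": 0,"wx": 0,"wy": 0,"wz": 0,"grip": 1},
])

```text
t: 31.9
ee_pos: [555.4, 60.7, 42.7]
ee_rot: [-0.0, 0.917, 0.399, 0.0]
force: [-0.6, 3.6, 0.4]
gripper_width: 0.343
grip_force: 28.4
```

```bash
python3 -c "
from h import *
delta([556.8,60.8,50.5],-41.7)"
```

```text
t 31.9 pos [555.4  60.7  42.7] yaw -42.94 tilt 0.02 F [-0.6  3.6  0.4] T [0.61 0.1  0.28] w 0.343 gf 28.4 j7 -0.56
need tool d(cm) [ 0.1   0.1  -0.78] wz -0.022
```

Call:
send_rows([
  {"dx": 0,"dy": 0,"dz": 0,"wx": 0,"wy": 0,"wz": 0,"grip": -0.2},
  {"dx": 0,"dy": 0,"dz": 0,"wx": 0,"wy": 0,"wz": 0,"grip": -0.2},
  {"dx": 0,"dy": 0,"dz": 0,"wx": 0,"wy": 0,"wz": -0.08,"grip": -0.2},
  {"dx": 0,"dy": 0,"dz": 0,"wx": 0,"wy": 0,"wz": -0.14,"grip": -0.2},
  {"dx": 0,"dy": 0,"dz": 0,"wx": 0,"wy": 0,"wz": -0.14,"grip": -0.2},
  {"dx": 0,"dy": 0,"dz": 0,"wx": 0,"wy": 0,"wz": -0.14,"grip": -0.2},
  {"dx": 0,"dy": 0,"dz": 0,"wx": 0,"wy": 0,"wz": -0.14,"grip": -0.2},
  {"dx": 0,"dy": 0,"dz": 0,"wx": 0,"wy": 0,"wz": -0.14,"grip": -0.2},
  {"dx": 0,"dy": 0,"dz": 0,"wx": 0,"wy": 0,"wz": -0.14,"grip": -0.2},
  {"dx": 0,"dy": 0,"dz": 0,"wx": 0,"wy": 0,"wz": -0.14,"grip": -0.2},
  {"dx": 0,"dy": 0,"dz": 0,"wx": 0,"wy": 0,"wz": -0.14,"grip": -0.2},
  {"dx": 0,"dy": 0,"dz": 0,"wx": 0,"wy": 0,"wz": -0.14,"grip": -0.2},
  {"dx": 0,"dy": 0,"dz": 0,"wx": 0,"wy": 0,"wz": -0.1,"grip": -0.2},
  {"dx": 0,"dy": 0,"dz": 0,"wx": 0,"wy": 0,"wz": 0,"grip": -0.2},
])

```text
t: 33.3
ee_pos: [555.3, 59.7, 42.7]
ee_rot: [0.0, 0.426, 0.905, -0.0]
force: [-0.3, -0.1, -0.0]
gripper_width: 0.603
grip_force: 0.0
```

```bash
python3 -c "
from h import *
delta([555.6,60.7,42.7],40)
s2=snap('scene'); np.save('scene6.npy',s2,allow_pickle=True); a,b=proj(s2,[556,60,60]); a,b=int(a),int(b)
save('s6.png',s2['image'][b-40:b+40,a-50:a+50],7)
"
```

```text
t 33.3 pos [555.3  59.7  42.7] yaw 39.63 tilt 0.02 F [-0.3 -0.1 -0. ] T [-0.04  0.01 -0.01] w 0.603 gf 0.0 j7 0.72
need tool d(cm) [0.06 0.09 0.  ] wz -0.007
```

View pics/s6.png

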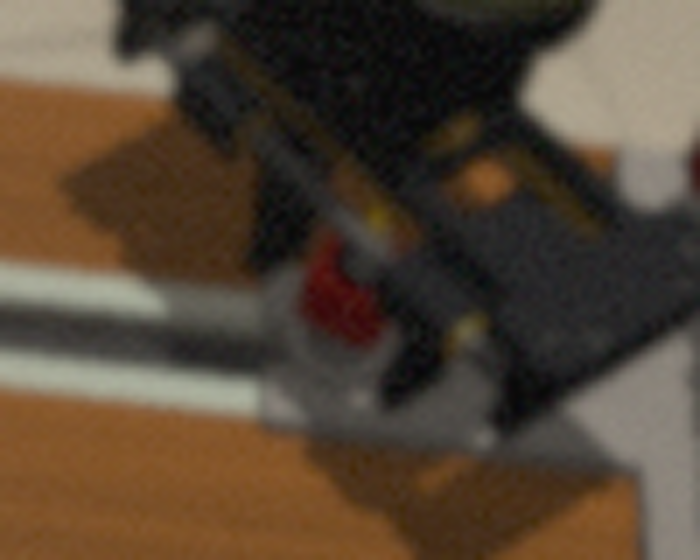

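The knob at (340,295) now sits lower, with the round flange just at the foot around (340,385). Gripping again.

Call:
send_rows([
  {"dx": 0.04,"dy": 0.06,"dz": 0,"wx": 0,"wy": 0,"wz": -0.01,"grip": 0},
  {"dx": 0,"dy": 0,"dz": 0,"wx": 0,"wy": 0,"wz": 0,"grip": 1},
  {"dx": 0,"dy": 0,"dz": 0,"wx": 0,"wy": 0,"wz": 0,"grip": 1},
  {"dx": 0,"dy": 0,"dz": 0,"wx": 0,"wy": 0,"wz": 0,"grip": 1},
  {"dx": 0,"dy": 0,"dz": 0,"wx": 0,"wy": 0,"wz": 0,"grip": 1},
])

```text
t: 33.85
ee_pos: [555.2, 61.1, 42.7]
ee_rot: [-0.0, 0.422, 0.907, -0.0]
force: [-2.0, -0.8, 1.2]
gripper_width: 0.388
grip_force: 30.0
```

```bash
python3 -c "
from h import *
delta([555.6,60.7,42.7],-42)"
```

```text
t 33.85 pos [555.2  61.1  42.7] yaw 40.14 tilt 0.04 F [-2.  -0.8  1.2] T [-0.24  0.55  0.07] w 0.388 gf 30.0 j7 0.73
need tool d(cm) [-0.06  0.01 -0.  ] wz 1.434
```

Call:
send_rows([
  {"dx": 0,"dy": 0,"dz": 0,"wx": 0,"wy": 0,"wz": 0.05,"grip": 1},
  {"dx": 0,"dy": 0,"dz": 0,"wx": 0,"wy": 0,"wz": 0,"grip": 1},
])

```text
t: 34.05
ee_pos: [555.2, 61.1, 42.6]
ee_rot: [-0.0, 0.444, 0.896, -0.0]
force: [-2.6, -2.2, 2.6]
gripper_width: 0.393
grip_force: 30.0
```

```bash
python3 -c "
from h import *
delta([555.6,60.7,42.7],-42)"
```

```text
t 34.05 pos [555.2  61.1  42.6] yaw 37.25 tilt 0.04 F [-2.6 -2.2  2.6] T [-0.39  0.58  0.18] w 0.393 gf 30.0 j7 0.68
need tool d(cm) [-0.06  0.01 -0.01] wz 1.383
```

Call:
send_rows([
  {"dx": 0,"dy": 0,"dz": 0,"wx": 0,"wy": 0,"wz": 0.05,"grip": 1},
  {"dx": 0,"dy": 0,"dz": 0,"wx": 0,"wy": 0,"wz": 0,"grip": 1},
])

```text
t: 34.25
ee_pos: [555.2, 61.2, 42.6]
ee_rot: [-0.0, 0.466, 0.885, -0.0]
force: [-3.6, -0.6, 1.2]
gripper_width: 0.392
grip_force: 30.0
```

```bash
python3 -c "
from h import *
delta([555.6,60.7,42.7],-42)"
```

```text
t 34.25 pos [555.2  61.2  42.6] yaw 34.46 tilt 0.04 F [-3.6 -0.6  1.2] T [-0.36  0.61  0.26] w 0.392 gf 30.0 j7 0.64
need tool d(cm) [-0.06  0.01 -0.01] wz 1.334
```

Call:
send_rows([
  {"dx": 0,"dy": 0,"dz": 0,"wx": 0,"wy": 0,"wz": 0,"grip": 1},
])

```text
t: 34.35
ee_pos: [555.2, 61.1, 42.7]
ee_rot: [-0.0, 0.465, 0.885, -0.0]
force: [-3.2, -1.7, 1.8]
gripper_width: 0.394
grip_force: 30.0
```

```bash
python3 -c "
from h import *
delta([555.6,60.7,42.7],-42)"
```

```text
t 34.35 pos [555.2  61.1  42.7] yaw 34.55 tilt 0.03 F [-3.2 -1.7  1.8] T [-0.41  0.71  0.31] w 0.394 gf 30.0 j7 0.64
need tool d(cm) [-0.05  0.01 -0.  ] wz 1.336
```

Call:
send_rows([
  {"dx": 0,"dy": 0,"dz": 0,"wx": 0,"wy": 0,"wz": 0.03,"grip": 1},
  {"dx": 0,"dy": 0,"dz": 0,"wx": 0,"wy": 0,"wz": 0,"grip": 1},
])

```text
t: 34.55
ee_pos: [555.2, 61.2, 42.6]
ee_rot: [-0.0, 0.48, 0.877, -0.0]
force: [-3.3, -2.3, 1.9]
gripper_width: 0.393
grip_force: 30.0
```

```bash
python3 -c "
from h import *
delta([555.6,60.7,42.7],-42)"
```

```text
t 34.55 pos [555.2  61.2  42.6] yaw 32.66 tilt 0.03 F [-3.3 -2.3  1.9] T [-0.46  0.85  0.28] w 0.393 gf 30.0 j7 0.61
need tool d(cm) [-0.06  0.01 -0.01] wz 1.303
```

Call:
send_rows([
  {"dx": 0,"dy": 0,"dz": 0,"wx": 0,"wy": 0,"wz": 0,"grip": 1},
])

```text
t: 34.65
ee_pos: [555.3, 61.2, 42.7]
ee_rot: [-0.0, 0.479, 0.878, -0.0]
force: [-3.8, -2.1, 1.9]
gripper_width: 0.39
grip_force: 30.0
```

```bash
python3 -c "
from h import *
delta([555.6,60.7,42.7],-42)"
```

```text
t 34.65 pos [555.3  61.2  42.7] yaw 32.74 tilt 0.03 F [-3.8 -2.1  1.9] T [-0.48  0.9   0.31] w 0.39 gf 30.0 j7 0.61
need tool d(cm) [-0.06  0.   -0.  ] wz 1.304
```

Call:
send_rows([
  {"dx": 0,"dy": 0,"dz": 0,"wx": 0,"wy": 0,"wz": 0.03,"grip": 1},
  {"dx": 0,"dy": 0,"dz": 0,"wx": 0,"wy": 0,"wz": 0,"grip": 1},
])

```text
t: 34.85
ee_pos: [555.3, 61.2, 42.6]
ee_rot: [-0.0, 0.493, 0.87, -0.0]
force: [-3.4, -1.9, 2.2]
gripper_width: 0.39
grip_force: 30.0
```

```bash
python3 -c "
from h import *
delta([555.6,60.7,42.7],-42)"
```

```text
t 34.85 pos [555.3  61.2  42.6] yaw 30.91 tilt 0.02 F [-3.4 -1.9  2.2] T [-0.48  0.93  0.29] w 0.39 gf 30.0 j7 0.58
need tool d(cm) [-0.05  0.   -0.01] wz 1.273
```

Call:
send_rows([
  {"dx": 0,"dy": 0,"dz": 0,"wx": 0,"wy": 0,"wz": 0,"grip": 1},
])

```text
t: 34.95
ee_pos: [555.3, 61.2, 42.6]
ee_rot: [-0.0, 0.492, 0.87, -0.0]
force: [-3.6, -2.3, 2.2]
gripper_width: 0.39
grip_force: 30.0
```

```bash
python3 -c "
from h import *
delta([555.6,60.7,42.7],-42)"
```

```text
t 34.95 pos [555.3  61.2  42.6] yaw 31.0 tilt 0.02 F [-3.6 -2.3  2.2] T [-0.53  0.99  0.31] w 0.39 gf 30.0 j7 0.58
need tool d(cm) [-0.06  0.   -0.01] wz 1.274
```

Call:
send_rows([
  {"dx": -0.02,"dy": -0.03,"dz": 0,"wx": 0,"wy": 0,"wz": 0.05,"grip": 1},
  {"dx": 0,"dy": 0,"dz": 0,"wx": 0,"wy": 0,"wz": 0,"grip": 1},
])

```text
t: 35.15
ee_pos: [555.3, 61.1, 42.7]
ee_rot: [-0.0, 0.514, 0.858, 0.0]
force: [-3.7, -0.5, 0.5]
gripper_width: 0.39
grip_force: 30.0
```

```bash
python3 -c "
from h import *
delta([555.6,60.7,42.7],-42)"
```

```text
t 35.15 pos [555.3  61.1  42.7] yaw 28.11 tilt 0.01 F [-3.7 -0.5  0.5] T [-0.32  0.83  0.33] w 0.39 gf 30.0 j7 0.54
need tool d(cm) [-0.05  0.01 -0.  ] wz 1.224
```

Call:
send_rows([
  {"dx": 0,"dy": 0,"dz": 0,"wx": 0,"wy": 0,"wz": 0,"grip": 1},
])

```text
t: 35.25
ee_pos: [555.3, 61.1, 42.7]
ee_rot: [-0.0, 0.513, 0.858, 0.0]
force: [-4.8, -0.5, 0.8]
gripper_width: 0.391
grip_force: 30.0
```

```bash
python3 -c "
from h import *
delta([555.6,60.7,42.7],-42)
s=np.load('scene6.npy',allow_pickle=True).item();P=cloud(s);h=cv2.cvtColor(s['image'],cv2.COLOR_RGB2HSV)
near=(np.hypot(P[...,0]-556,P[...,1]-60)<35)&(P[...,2]>30)&(P[...,2]<100)
red=near&((h[...,0]<10)|(h[...,0]>170))&(h[...,1]>120); z=P[...,2][red]; print(len(z),np.percentile(z,[5,50,90,97]).round(1))
y=near&(abs(h[...,0]-29)<8)&(h[...,1]>110); print('yellow',P[y].round(1))
"
```

```text
t 35.25 pos [555.3  61.1  42.7] yaw 28.22 tilt 0.01 F [-4.8 -0.5  0.8] T [-0.3   0.81  0.35] w 0.391 gf 30.0 j7 0.54
need tool d(cm) [-0.05  0.01 -0.  ] wz 1.226
103 [55.6 68.2 72.8 74.1]
yellow []
```

Call:
send_rows([
  {"dx": 0,"dy": 0,"dz": 0,"wx": 0,"wy": 0,"wz": 0,"grip": 0},
  {"dx": 0,"dy": 0,"dz": 0,"wx": 0,"wy": 0,"wz": 0,"grip": -0.4},
  {"dx": 0,"dy": 0,"dz": 0,"wx": 0,"wy": 0,"wz": 0,"grip": -0.4},
  {"dx": 0,"dy": 0,"dz": 0,"wx": 0,"wy": 0,"wz": 0,"grip": -0.4},
  {"dx": 0,"dy": 0,"dz": -1,"wx": 0,"wy": 0,"wz": 0,"grip": -0.4},
  {"dx": 0,"dy": 0,"dz": -2,"wx": 0,"wy": 0,"wz": 0,"grip": -0.4},
  {"dx": 0,"dy": 0,"dz": -3,"wx": 0,"wy": 0,"wz": 0,"grip": -0.4},
  {"dx": 0,"dy": 0,"dz": -4,"wx": 0,"wy": 0,"wz": 0,"grip": -0.4},
  {"dx": 0,"dy": 0,"dz": -4,"wx": 0,"wy": 0,"wz": 0,"grip": -0.4},
  {"dx": 0,"dy": -4,"dz": 0,"wx": 0,"wy": 0,"wz": 0,"grip": -0.4},
  {"dx": 0,"dy": -4,"dz": 0,"wx": 0,"wy": 0,"wz": 0,"grip": -0.4},
  {"dx": 0,"dy": -4,"dz": 0,"wx": 0,"wy": 0,"wz": 0,"grip": -0.4},
  {"dx": 0,"dy": -4,"dz": 0,"wx": 0,"wy": 0,"wz": 0,"grip": -0.4},
  {"dx": 0,"dy": 0,"dz": 0,"wx": 0,"wy": 0,"wz": 0,"grip": -0.4},
])

```text
t: 36.65
ee_pos: [411.4, -16.6, 183.4]
ee_rot: [-0.001, 0.515, 0.857, 0.002]
force: [-0.4, 0.6, 0.2]
gripper_width: 0.698
grip_force: 0.0
```

```bash
python3 -c "
from h import *
delta([555.6,60.7,42.7],-42)
for n in('scene','top'):
    s=snap(n);s0=np.load(n+'.npy',allow_pickle=True).item()
    P=cloud(s);h=cv2.cvtColor(s['image'],cv2.COLOR_RGB2HSV)
    near=(np.hypot(P[...,0]-556,P[...,1]-60)<30)&(P[...,2]>35)&(P[...,2]<105)
    red=near&((h[...,0]<10)|(h[...,0]>170))&(h[...,1]>120); yl=near&(abs(h[...,0]-29)<8)&(h[...,1]>110)
    print(n,red.sum(),np.percentile(P[...,2][red],[50,90,97]).round(1) if red.sum() else '', yl.sum(),P[yl].mean(0).round(1) if yl.sum() else '')
    if yl.sum()>4:
        q=P[yl][:,:2];v,u=np.where(yl);w=np.stack([ray(s,a,b,92)[:2] for a,b in zip(u,v)]);print('mark',w.mean(0),np.degrees(np.arctan2(*np.linalg.svd(w-w.mean(0))[2][0][::-1])))
    g0=cv2.cvtColor(s0['image'],cv2.COLOR_RGB2GRAY).astype(np.float32);g=cv2.cvtColor(s['image'],cv2.COLOR_RGB2GRAY).astype(np.float32)
    if n=='scene': sl=np.s_[180:290,455:525]
    else: sl=np.s_[155:255,35:80]
    print('machine shift px',cv2.phaseCorrelate(g0[sl].copy(),g[sl].copy()))
    a,b=proj(s,[556,60,60]); a,b=int(a),int(b)
    if n=='scene': save('s7.png',s['image'][b-40:b+40,a-50:a+50],7)
"
```

```text
t 36.65 pos [411.4 -16.6 183.4] yaw 27.96 tilt 0.26 F [-0.4  0.6  0.2] T [ 0.01 -0.01 -0.02] w 0.698 gf 0.0 j7 0.3
need tool d(cm) [ 0.02 16.32 14.12] wz 1.221
scene 155 [70.3 73.3 74.1] 1 [559.2  60.   88.3]
machine shift px ((-0.021042114159818937, 0.01763248594578215), 0.9867526493690632)
top 69 [73.6 75.9 77. ] 7 [555.8  63.   91.9]
mark [555.80633085  62.93502789] 169.74359804477066
machine shift px ((0.6786645055159006, -0.23175363797231796), 0.5878712607489692)
```

View pics/s7.png

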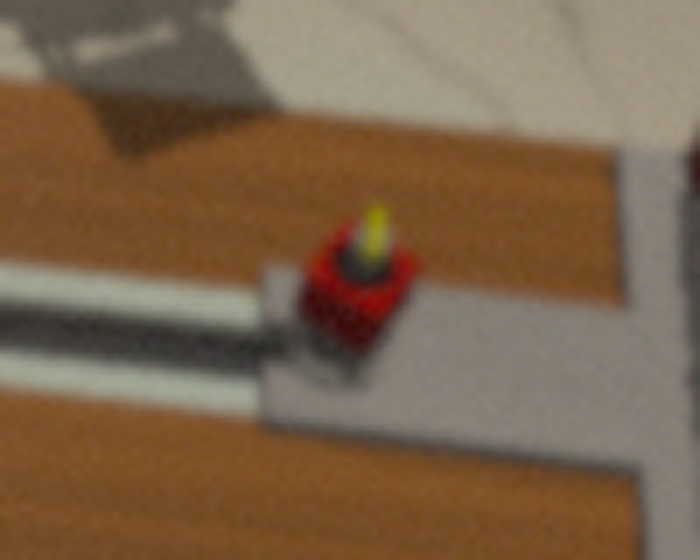

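The last picture shows the bolt upright and home in the fork, with its yellow bar at (375,235) across the slot and the collar down on the foot. The machine hasn't moved. I'm handing in.

```bash
python3 -c "
from rig import manip
print(manip.job_done())"
```

```text
the job is handed in; nothing more can be done
None
```

The job is handed in, result not reported: the red-knobbed bolt stands home in the fork, head about square to the slot, tightened by torque to roughly 20–30 N of clamping (estimated, not measured directly); the machine did not move and the hand is clear.

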